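# Wind down the cheese press

### The arm

A 7-joint arm with a two-finger parallel gripper is mounted at the origin on a cart in front of the work surface, level with it; the furniture and walls round the work are solid. World frame = base frame: x ahead of the robot, y to its left, z up, the work surface at z = 0. Lengths are in m, angles in rad, forces in N, time in s.
With the tool pointing down it reaches from about 0.4 to 0.85 m from the base axis. Payload 6.9 kg.
Tool frame: the origin (TCP) lies on the centre line of the jaws, within the pads' length; the fingertips stand 11 mm ahead of it and the grasp point (between the pads) lies 8 mm behind it (tips_ahead is the distance from the TCP to the fingertips, in m); z points along the fingers, y is the line along which they close (so a half turn about z gives the same grasp; the last joint's range is limited). The gripper opens to 85 mm and grips with 20 to 120 N. Pads are 22 mm wide; open, the fingers measure 114 mm over their backs; the gripper's body (76 mm by 85 mm) begins 54 mm behind the grasp point. The pads swing forward as they close: fully open they stand 13 mm farther back than shut.
Start: joints at [1.29, 0.507, -0.238, 1.5, 0.126, 1.149, -0.155], TCP at [0.235, -0.579, 0.242] pointing down, gripper open.
Joint ranges: [-3.08, 3.08], [-0.24, 2.05], [-1.43, 1.35], [0, 2.5], [-1.52, 4.66], [0.17, 1.96], [-2.89, 2.89]. Speed limits (rad/s): [2.39, 2.39, 3.14, 3.14, 3.14, 3.14, 3.14].

### API

Orientations are given as a 3x3 rotation matrix whose columns are the frame's x, y, z axes.
In Python, from station import * gives the robot as it stands.
- The arm moves only by the shell command python3 -m creep 'ROWS' [FORCE]. ROWS is JSON, a list of rows, each an object of numbers: "gripper": the closure, from 0 (fully open) to 1 (shut); "dx", "dy", "dz": the shift along the tool's x, y, z in mm; "yaw": the turn about the tool's z in degrees. A call has exactly 10 rows; each row is the pose to reach, as a shift and turn from the pose commanded when the call began, along the tool's axes at that moment; what a row does not reach only later rows make up. A row lasts 1/12 s, in which the tool goes at most 41.7 mm and 7.16 degrees, less where a joint would pass 70% of its speed; a pose out of reach is approached as far as the arm can. A call with a gripper value outside its range is refused whole. The fingers move at their own pace and stop on an object; FORCE is the grip in N (left out, the last holds). Time passes only in rows, so rows that repeat a pose let the fingers close, or fill a call up. It gives the time, the measured TCP pose, the force, the opening and the grip force at its end, in the units of the state.
- get_state(): the state, without advancing time (a new reading comes with each control period).
- grab_frame(name): name is "side" or "top"; returns a dict with "frame" (480x640x3 uint8, red, green, blue), "z_map" (480x640 float32, m along the optical axis (not along the pixel's ray), 0 where there is no reading), "vfov" (degrees; the focal length in pixels is half the picture's height over the tangent of half this angle, whatever the lens; pixels are square), "cx", "cy" (the principal point, pixels), "k1" (the pictures are not rectified: a ray, as slopes to the right and down, at radius r is drawn at 1 + k1 r^2 times it, then the intrinsics apply), "extrinsics" (4x4, takes a point from camera to world coordinates). Camera axes: x right, y down, z forward; pixel columns grow to the right and rows downward; lengths in m; the calibration is good to about 2 mm. A picture is of the moment at which its call begins.
- job_done(): hands the job in; it is judged then, once.
Trained networks look in a picture, given as the dict that the camera call returned (one of the last four; its "shot" number tells which), for a name from the list of things; names that differ only in an ending like _2 or _b are one class to them, and where a whole thing is asked for, a point or a joint stands for the part that bears it (a point fixed in the world has none). Each returns a list of dicts, best first, with "conf" (0 to 1); they miss things now and then, are a little off and sometimes report something else, mostly with a low value. They report only what shows in the picture. A call takes as long as a camera call.
- spot_in(picture, query): "uv" ([column, row] in pixels, amid what is visible of it).
- outline_of(picture, query): "region" (480x640 bool, what is visible of it) and "uv" ([column, row] in pixels, amid what is visible of it).
- landmark_of(picture, query): "uv" ([column, row] in pixels: a listed point, or the origin of a listed thing).
The state is a dict: "time_s": time; "joints": joint angles; "qd": joint speeds; "joint_efforts": joint torques, N m; "position": TCP position; "eef_rot": TCP orientation; "force": force on the tool from outside, world axes, zero at the start; "ft_torque": the same for the moment, N m; "opening": finger opening in m; "grip_force": force on a finger pad.
Only numpy, scipy, OpenCV 4.12 (cv2) and the standard library are available. Lean on these libraries where they do the work, as an engineer would, in place of code of your own. Each camera call takes 0.05 s, during which the arm holds its last target. There are 200 camera calls.

### The job

Slide the drip tray with its cheese mould back under the press until it stops against the two brass pins, then wind the spindle down with the crank (clockwise from above). Its thread is crusted with limescale, so work it like a thread tap: half a turn forward, a quarter turn back, and again, until the foot bears on the mould's follower; leave it pinched there with light pressure only, nipped up by feel and never screwed down hard, and leave the mug, the sugar jar and the teaspoon alone.

Things in the scene. Friction and masses are not known exactly. Their poses are not given: they have to be found in the camera images.
- bed: Beech bed board, 215 x 124 mm, fixed, top 24 mm above the worktop. Origin on the worktop below the spindle; +x points to the back of the press (the way the tray slides in). Two guide rails (10 mm high, 3 mm play each side of the tray) run along x; two brass pins at x = 57 mm stop the tray, which is then home with its origin at x = 0 (1 mm), y = 0 (3 mm) of the bed. Front edge at x = -135 mm.
- spindle_axis (a point): Point on the vertical spindle axis, on top of the brass boss of the press's wooden bridge, about 165 mm above the worktop, fixed. The bridge is 34 mm deep in the bed's x, its underside about 126 mm up, on two 14 mm posts 78 mm to either side (bed's y). Its height above the bed differs by up to 3.3 mm either way from start to start.
- tray: Loose stainless drip tray, 104 x 102 x 12 mm (0.6 to 0.9 kg), carrying a fixed round white perforated cheese mould, 92 mm across, with a wooden follower on top. Origin at the centre of the tray's underside; x and y as the bed's. It starts on the bed, 52 to 66 mm short of home, towards the front.
- grip (a point): The tray's upright black pull grip, 15 (x) x 24 (y) x 36 mm high, on the drain spout that points to the tray's front (-x): the place to pinch the tray, across the tray's y. The point is the grip's centre, 92 mm in front of the tray's origin and 35 mm above the tray's underside (59 mm above the worktop). Tray rim and guide rails below it end 36 mm above the worktop.
- follower_top (a point): Centre of the steel pressure plate on the follower, where the foot shall bear: 61 mm above the tray's underside, rigid. Light pressure here is some 20 to 80 N under the foot, that is 1 to 5 N more drag at the crank's knob than the thread alone gives; much more is hard.
- foot: Round steel foot, 40 mm across, on a swivel at the bottom of the spindle; it only rises and falls. Origin at the centre of its flat underside, about 20 mm above the follower at the start.
- spindle (a joint): Angle of spindle and crank, rad, growing clockwise from above; it drives the foot down 20 mm a turn. Starts at -0.4 to 0.4; at 0 the crank points along the bed's +x. The thread drags with 3.5 N at the knob either way and does not unwind. The foot meets the follower at 5.3 to 7.5: heights do not tell it closely enough, but there the drag at the knob rises 1 N per 17 N of the foot's pressure.
- knob_mid (a point): Dark wooden knob of the crank, an upright cylinder 25 mm across, 44 mm high, that spins freely on its pin, so it can be held tight from above while it is carried round the axis; 55 mm from the spindle axis. The point is its centre, 24 mm above the crank arm, about 235 mm above the worktop at the start; it sinks with the foot.
- mug_mid (a point): White mug with grey dots, 82 mm across, 91 mm high, loose bystander; its centre.
- sugar_mid (a point): Low glass jar with a white lid, 67 mm across, 70 mm high, loose bystander; its centre.
- spoon_mid (a point): Steel teaspoon 139 mm long, loose bystander; its middle.

How it is judged:
By the outcome, as a careful person would: the job done as asked, in the order asked, and still so for the second after the job is handed in, with the robot touching nothing.
It also fails if it takes over 72 s, if anything falls off the work surface, if the arm or the gripper's body presses on something with over 40 N, if the wrist force passes 120 N, or if a joint passes its speed limit or range.

## Working session

There is one attempt and no reset: what is moved stays moved. The work goes in short steps, Python scripts to look and compute and a shell command to move; the robot and the scene stay as the last step left them, time stands still between calls to the robot, and variables do not carry over. Pictures are saved under pics/ and viewed, at most 10 in all, crops included, and the job is handed in when it is done.

```bash
mkdir -p pics; cat > h.py <<'E'
from station import *
import numpy as np, cv2
def ray(p,uv):
    f=240/np.tan(np.radians(p["vfov"])/2); d=(np.array(uv,float)-[p["cx"],p["cy"]])/f
    s=d.copy()
    for _ in range(20): s=d/(1+p["k1"]*(s@s))
    return s
def at_z(p,uv,z):
    s=ray(p,uv);E=np.array(p["extrinsics"]);d=E[:3,:3]@[s[0],s[1],1];o=E[:3,3]
    return o+d*(z-o[2])/d[2]
def at_depth(p,uv):
    s=ray(p,uv);u,v=[int(round(a)) for a in uv];z=np.median([x for x in p["z_map"][v-2:v+3,u-2:u+3].ravel() if x>0] or [0])
    E=np.array(p["extrinsics"]);return E[:3,:3]@[s[0]*z,s[1]*z,z]+E[:3,3]
def save(p,n): cv2.imwrite("pics/"+n+".png",p["frame"][:,:,::-1])
E
python3 - <<'E'
from h import *
np.set_printoptions(precision=4,suppress=True)
Z=dict(bed=0,spindle_axis=.165,tray=.024,grip=.059,follower_top=.085,foot=.105,knob_mid=.235,mug_mid=.0455,sugar_mid=.035,spoon_mid=.003)
for c in("top","side"):
    p=grab_frame(c);save(p,c+"0");print(c,np.array(p["extrinsics"])[:3,3])
    for q in Z:
        r=landmark_of(p,q)[:2]
        for a in r: print(q,round(a["conf"],2),np.array(a["uv"]).round(),"z",at_z(p,a["uv"],Z[q]),"d",at_depth(p,a["uv"]))
s=get_state();print(s["time_s"],s["position"],s["eef_rot"],s["opening"],s["force"])
E
```

```text
top [0.342  0.0018 1.0898]
bed 0.84 [438. 225.] z [ 0.5411 -0.3355  0.    ] d [ 0.5262 -0.3103  0.0815]
spindle_axis 0.76 [460. 215.] z [ 0.534  -0.3338  0.165 ] d [ 0.533  -0.332   0.1699]
tray 0.7 [423. 242.] z [ 0.496  -0.2894  0.024 ] d [ 0.4875 -0.2734  0.0826]
tray 0.21 [450. 219.] z [ 0.5518 -0.3587  0.024 ] d [ 0.5295 -0.3204  0.1372]
grip 0.65 [406. 265.] z [ 0.4371 -0.2352  0.059 ] d [ 0.4356 -0.2313  0.0757]
follower_top 0.82 [433. 236.] z [ 0.4998 -0.2962  0.085 ] d [ 0.5    -0.2965  0.0839]
foot 0.91 [449. 219.] z [ 0.5361 -0.3308  0.105 ] d [ 0.5303 -0.3209  0.1343]
knob_mid 0.73 [425. 240.] z [ 0.4697 -0.2351  0.235 ] d [ 0.4923 -0.2773  0.083 ]
knob_mid 0.48 [480. 178.] z [ 0.5949 -0.3566  0.235 ] d [ 0.5904 -0.3502  0.2502]
mug_mid 0.75 [300. 261.] z [0.4506 0.0115 0.0455] d [0.4522 0.0116 0.0306]
sugar_mid 0.73 [179. 260.] z [0.4568 0.2993 0.035 ] d [0.453  0.2895 0.0698]
spoon_mid 0.58 [238. 268.] z [0.4407 0.1641 0.003 ] d [0.4409 0.1645 0.0004]
side [0.0787 0.7742 0.7823]
spindle_axis 0.91 [358. 182.] z [ 0.5425 -0.3329  0.165 ] d [ 0.5403 -0.3277  0.1679]
tray 0.61 [360. 233.] z [ 0.5078 -0.2893  0.024 ] d [ 0.4939 -0.2549  0.0485]
grip 0.8 [373. 236.] z [ 0.4508 -0.2474  0.059 ] d [ 0.4439 -0.2285  0.0724]
follower_top 0.89 [362. 216.] z [ 0.5029 -0.286   0.085 ] d [ 0.5049 -0.2909  0.0818]
foot 0.56 [358. 198.] z [ 0.5439 -0.3444  0.105 ] d [ 0.5335 -0.3193  0.1202]
knob_mid 0.41 [351. 154.] z [ 0.5767 -0.3512  0.235 ] d [ 0.5777 -0.3535  0.2339]
mug_mid 0.95 [330. 295.] z [0.4477 0.0161 0.0455] d [0.4311 0.0502 0.0787]
sugar_mid 0.59 [256. 379.] z [0.4639 0.3022 0.035 ] d [0.4471 0.3228 0.0675]
spoon_mid 0.54 [298. 346.] z [0.4521 0.1623 0.003 ] d [0.4514 0.1635 0.0046]
1.1 [ 0.2351 -0.5791  0.2423] [[ 0.9265  0.3763 -0.    ]
 [ 0.3763 -0.9265 -0.    ]
 [-0.     -0.     -1.    ]] 0.08545581509082888 [ 0.1406 -0.0161 -1.1201]
```

```bash
python3 - <<'E'
import cv2,numpy as np
a=cv2.imread("pics/top0.png")[120:330,340:560];b=cv2.imread("pics/side0.png")[110:300,260:460]
cv2.imwrite("pics/ab.png",np.hstack([cv2.resize(a,(400,400*210//220))[:380],cv2.resize(b,(400,380))]) if 400*210//220>=380 else 0)
E
```

```text
(no output)
```

View pics/ab.png

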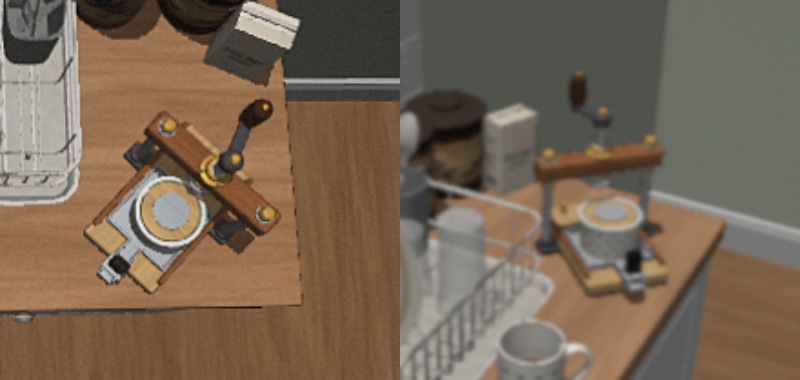

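The picture shows the press with its bridge running diagonally. The grip is at top pixel (406,265), the knob at (482,178) and the follower at (433,236). A knob reported at (425,240) is false. Next I refine the bed yaw, grip and knob from the depth data.

```bash
cat >> h.py <<'E'
def cloud(p):
    H,W=p["z_map"].shape;f=240/np.tan(np.radians(p["vfov"])/2)
    K=np.array([[f,0,p["cx"]],[0,f,p["cy"]],[0,0,1]])
    u,v=np.meshgrid(np.arange(W),np.arange(H));uv=np.stack([u,v],-1)
    d=(uv-[p["cx"],p["cy"]])/f;s=d.copy()
    for _ in range(15): s=d/(1+p["k1"]*(s**2).sum(-1,keepdims=True))
    z=p["z_map"].astype(float);P=np.dstack([s[...,0]*z,s[...,1]*z,z])
    E=np.array(p["extrinsics"]);Q=P@E[:3,:3].T+E[:3,3];Q[z<=0]=np.nan
    return Q
E
python3 - <<'E'
from h import *
np.set_printoptions(precision=4,suppress=True)
for c in("top","side"):
    p=grab_frame(c);Q=cloud(p)
    for q in("bed","tray","grip","follower_top","knob_mid","foot","spindle_axis"):
        for a in outline_of(p,q)[:1]:
            m=a["region"];P=Q[m];P=P[np.isfinite(P[:,0])]
            if len(P)<4: continue
            zt=np.percentile(P[:,2],95);T=P[P[:,2]>zt-.006]
            r=cv2.minAreaRect((T[:,:2]*1000).astype(np.float32))
            print(c,q,round(a["conf"],2),m.sum(),"zt",zt,"meantop",T.mean(0),"minrect",np.round(r[0],1),np.round(r[1],1),round(r[2],1))
    Pn=Q.reshape(-1,3);Pn=Pn[np.isfinite(Pn[:,0])]
    sel=Pn[(abs(Pn[:,0]-.535)<.13)&(abs(Pn[:,1]+.333)<.13)]
    B=sel[(sel[:,2]>.137)&(sel[:,2]<.162)]
    if len(B)>10:
        r=cv2.minAreaRect((B[:,:2]*1000).astype(np.float32));w,V=np.linalg.eigh(np.cov(B[:,:2].T));print("bridge",len(B),B.mean(0),r,np.degrees(np.arctan2(V[1,1],V[0,1])))
    for lo,hi,cx,cy,R in((.065,.085,.437,-.235,.03),(.24,.27,.592,-.353,.04),(.08,.092,.5,-.296,.03)):
        B=sel=Pn[(np.hypot(Pn[:,0]-cx,Pn[:,1]-cy)<R)&(Pn[:,2]>lo)&(Pn[:,2]<hi)]
        if len(B): print(lo,len(B),B.mean(0),B.min(0),B.max(0))
E
```

```text
top bed 0.81 1615 zt 0.03560070513011526 meantop [ 0.5064 -0.3032  0.0395] minrect [ 523.2 -304.1] [144.2 216.3] 46.7
top tray 0.7 461 zt 0.25454198047166826 meantop [ 0.5864 -0.3561  0.2528] minrect [ 586.4 -356.5] [20.2 20.3] 85.5
top grip 0.73 2164 zt 0.08584856246442724 meantop [ 0.5012 -0.2978  0.0832] minrect [ 484.8 -294.1] [ 89.9 128.5] 76.9
top follower_top 0.64 2153 zt 0.08584376914094682 meantop [ 0.5009 -0.2978  0.0832] minrect [ 483.8 -294. ] [ 90.1 126.6] 76.9
top knob_mid 0.52 208 zt 0.255617242934928 meantop [ 0.5867 -0.3568  0.2532] minrect [ 586.6 -357.4] [20.4 19.9] 60.5
top foot 0.85 469 zt 0.25452768079231053 meantop [ 0.5858 -0.3561  0.2528] minrect [ 586.5 -356.6] [20.2 20.3] 87.9
top spindle_axis 0.58 2262 zt 0.24476926638515173 meantop [ 0.5852 -0.3549  0.2503] minrect [ 585.7 -355.8] [21.7 21.9] 87.9
bridge 1226 [ 0.5352 -0.3318  0.1516] ((537.2507934570312, -333.4468994140625), (191.52011108398438, 36.795440673828125), 45.47768783569336) 45.626508325943114
0.065 67 [ 0.4356 -0.2333  0.0747] [ 0.4258 -0.2449  0.0667] [ 0.4467 -0.2227  0.0799]
0.24 132 [ 0.58
[... 722 characters left out ...]
5] minrect [ 480.7 -287.8] [ 90.2 133.6] 69.5
side foot 0.89 364 zt 0.24992383329031104 meantop [ 0.5847 -0.3514  0.25  ] minrect [ 584.7 -350.5] [20.4 16.4] 22.6
side spindle_axis 0.81 1646 zt 0.22872456775006478 meantop [ 0.585  -0.3502  0.2398] minrect [ 585.7 -351.4] [23.3 19.2] 26.3
bridge 603 [ 0.5344 -0.3236  0.149 ] ((535.9205932617188, -332.204833984375), (191.7359619140625, 42.323265075683594), 47.3486328125) 45.36012541876984
0.065 49 [ 0.434  -0.2281  0.0714] [ 0.4247 -0.2406  0.0651] [ 0.4466 -0.2178  0.0775]
0.24 47 [ 0.585  -0.351   0.2487] [ 0.5748 -0.3621  0.2411] [ 0.5967 -0.3429  0.2569]
0.08 169 [ 0.4989 -0.2952  0.0826] [ 0.4703 -0.3254  0.08  ] [ 0.5287 -0.266   0.0869]
```

```bash
python3 -m creep '[{"gripper":0,"dx":32,"dy":-25,"dz":0,"yaw":7},{"gripper":0,"dx":63,"dy":-50,"dz":0,"yaw":14},{"gripper":0,"dx":95,"dy":-74,"dz":10,"yaw":21},{"gripper":0,"dx":126,"dy":-99,"dz":20,"yaw":28},{"gripper":0,"dx":158,"dy":-124,"dz":30,"yaw":35},{"gripper":0,"dx":190,"dy":-149,"dz":45,"yaw":42},{"gripper":0,"dx":221,"dy":-173,"dz":60,"yaw":49},{"gripper":0,"dx":253,"dy":-198,"dz":75,"yaw":56},{"gripper":0,"dx":284,"dy":-223,"dz":85,"yaw":63},{"gripper":0,"dx":316,"dy":-247,"dz":90,"yaw":66.6}]' 50
python3 -c "
from station import *
s=get_state();print(s['position'],s['eef_rot'],s['force'],s['joints'])"
```

```text
time_s: 2.73
position: [0.431, -0.2364, 0.1525]
eef_rot: [[0.708, -0.706, -0.001], [-0.706, -0.708, 0.0], [-0.001, 0.001, -1.0]]
force: [0.6, -0.8, -1.3]
opening: 0.0851
grip_force: 0.0
[ 0.43103498 -0.23640225  0.15252401] [[ 7.07998220e-01 -7.06213410e-01 -1.06768677e-03]
 [-7.06213759e-01 -7.07998674e-01  6.84305304e-05]
 [-8.04247374e-04  7.05566392e-04 -9.99999428e-01]] [ 0.55537014 -0.78241913 -1.2738187 ] [ 0.46018968  0.40209857 -0.01198242  1.97218567  0.00732609  0.76833918
 -1.91104236]
```

```bash
python3 -m creep '[{"gripper":0,"dz":10},{"gripper":0,"dz":30},{"gripper":0,"dz":50},{"gripper":0,"dz":70},{"gripper":0,"dz":85},{"gripper":0,"dz":95},{"gripper":0,"dz":100},{"gripper":0,"dz":100},{"gripper":0,"dz":100},{"gripper":0,"dz":100}]' 50
python3 - <<'E'
from h import *
p=grab_frame("top");save(p,"t1");r=grab_frame("side")
a=p["frame"][170:320,340:540,::-1];b=r["frame"][150:300,280:480,::-1]
cv2.imwrite("pics/g1.png",np.hstack([cv2.resize(a,(400,300)),cv2.resize(b,(400,300))]))
E
```

```text
invalid input
```

View pics/g1.png

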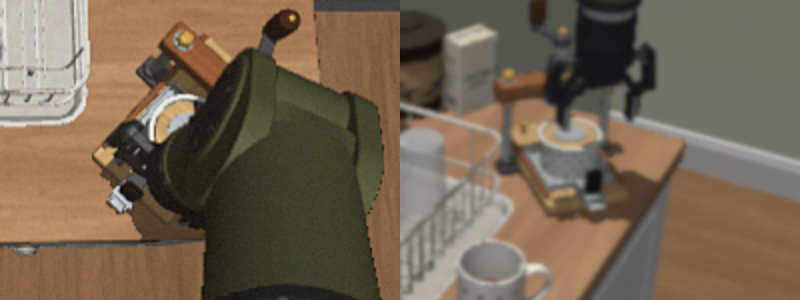

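The gripper hovers above the tray. In the side view the grip stands free at about (595,182) in the crop. The call was refused because every row needs all its keys, so I resend it with them.

```bash
python3 -m creep '[{"gripper":0,"dx":0,"dy":0,"dz":10,"yaw":0},{"gripper":0,"dx":0,"dy":0,"dz":30,"yaw":0},{"gripper":0,"dx":0,"dy":0,"dz":50,"yaw":0},{"gripper":0,"dx":0,"dy":0,"dz":70,"yaw":0},{"gripper":0,"dx":0,"dy":0,"dz":85,"yaw":0},{"gripper":0,"dx":0,"dy":0,"dz":95,"yaw":0},{"gripper":0,"dx":0,"dy":0,"dz":100,"yaw":0},{"gripper":0,"dx":0,"dy":0,"dz":100,"yaw":0},{"gripper":0,"dx":0,"dy":0,"dz":100,"yaw":0},{"gripper":0,"dx":0,"dy":0,"dz":100,"yaw":0}]' 50
```

```text
time_s: 3.67
position: [0.4316, -0.2381, 0.0541]
eef_rot: [[0.713, -0.701, 0.001], [-0.701, -0.713, -0.001], [0.001, -0.0, -1.0]]
force: [-0.4, -0.6, -0.0]
opening: 0.0855
grip_force: 0.0
```

```bash
python3 -m creep '[{"gripper":0,"dx":-1.5,"dy":-3,"dz":1,"yaw":0},{"gripper":0,"dx":-3,"dy":-7,"dz":2,"yaw":0},{"gripper":0,"dx":-3,"dy":-7,"dz":2,"yaw":0},{"gripper":0.9,"dx":-3,"dy":-7,"dz":2,"yaw":0},{"gripper":0.9,"dx":-3,"dy":-7,"dz":2,"yaw":0},{"gripper":0.9,"dx":-3,"dy":-7,"dz":2,"yaw":0},{"gripper":0.9,"dx":-3,"dy":-7,"dz":2,"yaw":0},{"gripper":0.9,"dx":-3,"dy":-7,"dz":2,"yaw":0},{"gripper":0.9,"dx":-3,"dy":-7,"dz":2,"yaw":0},{"gripper":0.9,"dx":-3,"dy":-7,"dz":2,"yaw":0}]' 40
```

```text
time_s: 4.5
position: [0.434, -0.2311, 0.0519]
eef_rot: [[0.713, -0.701, 0.001], [-0.701, -0.713, -0.0], [0.001, 0.0, -1.0]]
force: [-2.0, 0.5, 5.0]
opening: 0.0234
grip_force: 51.5
```

```bash
python3 -m creep '[{"gripper":0.9,"dx":3,"dy":0,"dz":0,"yaw":0},{"gripper":0.9,"dx":8,"dy":0,"dz":0,"yaw":0},{"gripper":0.9,"dx":13,"dy":0,"dz":0,"yaw":0},{"gripper":0.9,"dx":18,"dy":0,"dz":0,"yaw":0},{"gripper":0.9,"dx":24,"dy":0,"dz":0,"yaw":0},{"gripper":0.9,"dx":30,"dy":0,"dz":0,"yaw":0},{"gripper":0.9,"dx":36,"dy":0,"dz":0,"yaw":0},{"gripper":0.9,"dx":41,"dy":0,"dz":0,"yaw":0},{"gripper":0.9,"dx":45,"dy":0,"dz":0,"yaw":0},{"gripper":0.9,"dx":46,"dy":0,"dz":0,"yaw":0}]'
```

```text
time_s: 5.33
position: [0.4665, -0.2627, 0.052]
eef_rot: [[0.713, -0.701, -0.001], [-0.701, -0.713, 0.001], [-0.001, -0.0, -1.0]]
force: [-4.5, 4.0, 12.1]
opening: 0.0236
grip_force: 52.4
```

```bash
python3 -m creep '[{"gripper":0.9,"dx":0,"dy":0,"dz":0,"yaw":0},{"gripper":0.9,"dx":0.5,"dy":0,"dz":0,"yaw":0},{"gripper":0.9,"dx":1,"dy":0,"dz":0,"yaw":0},{"gripper":0.9,"dx":1.5,"dy":0,"dz":0,"yaw":0},{"gripper":0.9,"dx":2,"dy":0,"dz":0,"yaw":0},{"gripper":0.9,"dx":2.5,"dy":0,"dz":0,"yaw":0},{"gripper":0.9,"dx":3,"dy":0,"dz":0,"yaw":0},{"gripper":0.9,"dx":3.5,"dy":0,"dz":0,"yaw":0},{"gripper":0.9,"dx":4,"dy":0,"dz":0,"yaw":0},{"gripper":0.9,"dx":4,"dy":0,"dz":0,"yaw":0}]'
```

```text
time_s: 6.17
position: [0.4689, -0.265, 0.052]
eef_rot: [[0.713, -0.701, -0.001], [-0.701, -0.713, 0.001], [-0.002, -0.0, -1.0]]
force: [-3.6, 3.1, 10.9]
opening: 0.0236
grip_force: 52.1
```

```bash
python3 -m creep '[{"gripper":0.9,"dx":0.5,"dy":0,"dz":0,"yaw":0},{"gripper":0.9,"dx":1,"dy":0,"dz":0,"yaw":0},{"gripper":0.9,"dx":1.5,"dy":0,"dz":0,"yaw":0},{"gripper":0.9,"dx":2,"dy":0,"dz":0,"yaw":0},{"gripper":0.9,"dx":2.5,"dy":0,"dz":0,"yaw":0},{"gripper":0.9,"dx":3,"dy":0,"dz":0,"yaw":0},{"gripper":0.9,"dx":3.5,"dy":0,"dz":0,"yaw":0},{"gripper":0.9,"dx":4,"dy":0,"dz":0,"yaw":0},{"gripper":0.9,"dx":4,"dy":0,"dz":0,"yaw":0},{"gripper":0.9,"dx":4,"dy":0,"dz":0,"yaw":0}]'
```

```text
time_s: 7.0
position: [0.4716, -0.2677, 0.052]
eef_rot: [[0.713, -0.701, -0.001], [-0.701, -0.713, 0.001], [-0.002, 0.0, -1.0]]
force: [-3.5, 3.5, 10.8]
opening: 0.0236
grip_force: 52.1
```

```bash
python3 -m creep '[{"gripper":0.9,"dx":0.5,"dy":0,"dz":0,"yaw":0},{"gripper":0.9,"dx":1,"dy":0,"dz":0,"yaw":0},{"gripper":0.9,"dx":1.5,"dy":0,"dz":0,"yaw":0},{"gripper":0.9,"dx":2,"dy":0,"dz":0,"yaw":0},{"gripper":0.9,"dx":2.5,"dy":0,"dz":0,"yaw":0},{"gripper":0.9,"dx":3,"dy":0,"dz":0,"yaw":0},{"gripper":0.9,"dx":3.5,"dy":0,"dz":0,"yaw":0},{"gripper":0.9,"dx":4,"dy":0,"dz":0,"yaw":0},{"gripper":0.9,"dx":4,"dy":0,"dz":0,"yaw":0},{"gripper":0.9,"dx":4,"dy":0,"dz":0,"yaw":0}]'
```

```text
time_s: 7.83
position: [0.4717, -0.2679, 0.052]
eef_rot: [[0.714, -0.7, -0.007], [-0.7, -0.714, 0.005], [-0.008, 0.001, -1.0]]
force: [-13.0, 11.2, 22.2]
opening: 0.0233
grip_force: 53.1
```

```bash
python3 -m creep '[{"gripper":0.9,"dx":-2,"dy":0,"dz":0,"yaw":0},{"gripper":0.9,"dx":-3.5,"dy":0,"dz":0,"yaw":0},{"gripper":0.9,"dx":-3.5,"dy":0,"dz":0,"yaw":0},{"gripper":0,"dx":-3.5,"dy":0,"dz":0,"yaw":0},{"gripper":0,"dx":-3.5,"dy":0,"dz":0,"yaw":0},{"gripper":0,"dx":-3.5,"dy":0,"dz":0,"yaw":0},{"gripper":0,"dx":-3.5,"dy":0,"dz":0,"yaw":0},{"gripper":0,"dx":-3.5,"dy":0,"dz":0,"yaw":0},{"gripper":0,"dx":-3.5,"dy":0,"dz":0,"yaw":0},{"gripper":0,"dx":-3.5,"dy":0,"dz":0,"yaw":0}]'
```

```text
time_s: 8.67
position: [0.4728, -0.2689, 0.0513]
eef_rot: [[0.713, -0.701, -0.0], [-0.701, -0.713, 0.0], [-0.0, 0.0, -1.0]]
force: [0.4, 0.2, 0.2]
opening: 0.0856
grip_force: 0.0
```

```bash
python3 -m creep '[{"gripper":0,"dx":0,"dy":0,"dz":-15,"yaw":0},{"gripper":0,"dx":0,"dy":0,"dz":-40,"yaw":0},{"gripper":0,"dx":0,"dy":0,"dz":-70,"yaw":0},{"gripper":0,"dx":0,"dy":0,"dz":-100,"yaw":0},{"gripper":0,"dx":0,"dy":0,"dz":-130,"yaw":-4},{"gripper":0,"dx":0,"dy":0,"dz":-160,"yaw":-8},{"gripper":0,"dx":0,"dy":0,"dz":-190,"yaw":-12},{"gripper":0,"dx":0,"dy":0,"dz":-220,"yaw":-16},{"gripper":0,"dx":0,"dy":0,"dz":-245,"yaw":-20},{"gripper":0,"dx":0,"dy":0,"dz":-250,"yaw":-20}]'
```

```text
time_s: 9.5
position: [0.4741, -0.2697, 0.306]
eef_rot: [[0.912, -0.411, 0.006], [-0.411, -0.912, -0.003], [0.007, 0.0, -1.0]]
force: [0.5, -0.0, 0.8]
opening: 0.085
grip_force: 0.0
```

```bash
python3 - <<'E'
from h import *
np.set_printoptions(precision=4,suppress=True)
s=get_state();print(s["position"],s["eef_rot"],s["force"])
for c in("top","side"):
    p=grab_frame(c);save(p,c+"2")
    for q,z in(("grip",.059),("follower_top",.085),("knob_mid",.234),("spindle_axis",.167)):
        for a in landmark_of(p,q)[:1]: print(c,q,round(a["conf"],2),np.round(a["uv"]),at_z(p,a["uv"],z))
    Q=cloud(p).reshape(-1,3)
    B=Q[(np.hypot(Q[:,0]-.586,Q[:,1]+.355)<.025)&(Q[:,2]>.24)&(Q[:,2]<.262)]
    if len(B):print("knob top",len(B),B.mean(0))
a=cv2.imread("pics/top2.png")[120:330,340:560];b=cv2.imread("pics/side2.png")[110:320,260:480]
cv2.imwrite("pics/ab2.png",np.hstack([cv2.resize(a,(400,382)),cv2.resize(b,(400,382))]))
E
```

```text
[ 0.4741 -0.2697  0.306 ] [[ 0.9115 -0.4112  0.0062]
 [-0.4112 -0.9115 -0.0032]
 [ 0.007   0.0004 -1.    ]] [ 0.5285 -0.009   0.7847]
top grip 0.82 [418. 251.] [ 0.4691 -0.2674  0.059 ]
top follower_top 0.65 [448. 222.] [ 0.5332 -0.335   0.085 ]
top knob_mid 0.5 [482. 182.] [ 0.5874 -0.36    0.234 ]
top spindle_axis 0.84 [456. 213.] [ 0.5365 -0.3254  0.167 ]
knob top 110 [ 0.5868 -0.354   0.251 ]
side follower_top 0.66 [354. 207.] [ 0.5445 -0.3244  0.085 ]
side knob_mid 0.48 [347. 156.] [ 0.5816 -0.3352  0.234 ]
side spindle_axis 0.9 [359. 180.] [ 0.5424 -0.3393  0.167 ]
knob top 48 [ 0.5852 -0.3511  0.2482]
```

View pics/ab2.png

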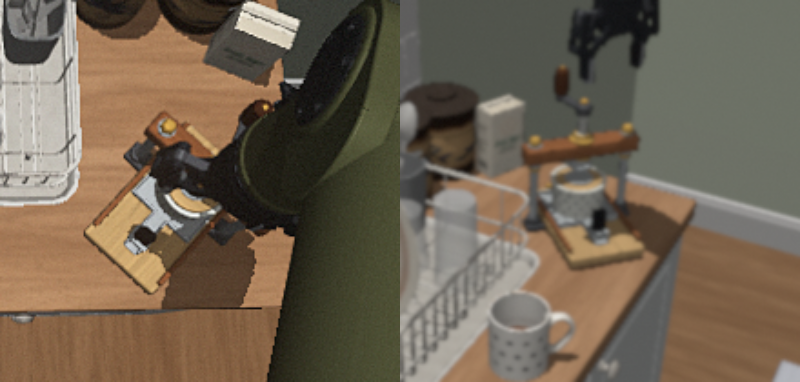

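In the picture the tray is home under the bridge and the knob stands free at about (262,107) in the left crop. Next I move over the knob.

```bash
python3 -m creep '[{"gripper":0,"dx":12,"dy":3,"dz":0,"yaw":0},{"gripper":0,"dx":34,"dy":8,"dz":0,"yaw":0},{"gripper":0,"dx":60,"dy":14,"dz":0,"yaw":0},{"gripper":0,"dx":86,"dy":20,"dz":0,"yaw":0},{"gripper":0,"dx":110,"dy":25,"dz":0,"yaw":0},{"gripper":0,"dx":130,"dy":29,"dz":0,"yaw":0},{"gripper":0,"dx":138.7,"dy":31.4,"dz":0,"yaw":0},{"gripper":0,"dx":138.7,"dy":31.4,"dz":0,"yaw":0},{"gripper":0,"dx":138.7,"dy":31.4,"dz":0,"yaw":0},{"gripper":0,"dx":138.7,"dy":31.4,"dz":5,"yaw":0}]'
```

```text
time_s: 10.83
position: [0.5859, -0.3547, 0.297]
eef_rot: [[0.91, -0.415, 0.001], [-0.415, -0.91, -0.0], [0.001, -0.0, -1.0]]
force: [-0.3, 0.1, 1.2]
opening: 0.0852
grip_force: 0.0
```

```bash
python3 -m creep '[{"gripper":0,"dx":0,"dy":0,"dz":10,"yaw":0},{"gripper":0,"dx":0,"dy":0,"dz":28,"yaw":0},{"gripper":0,"dx":0,"dy":0,"dz":46,"yaw":0},{"gripper":0,"dx":0,"dy":0,"dz":60,"yaw":0},{"gripper":0,"dx":0,"dy":0,"dz":66,"yaw":0},{"gripper":0,"dx":0,"dy":0,"dz":66,"yaw":0},{"gripper":0,"dx":0,"dy":0,"dz":66,"yaw":0},{"gripper":0,"dx":0,"dy":0,"dz":66,"yaw":0},{"gripper":0,"dx":0,"dy":0,"dz":66,"yaw":0},{"gripper":0,"dx":0,"dy":0,"dz":66,"yaw":0}]' 30
```

```text
time_s: 11.67
position: [0.5863, -0.3552, 0.2314]
eef_rot: [[0.91, -0.415, 0.001], [-0.415, -0.91, -0.001], [0.002, 0.0, -1.0]]
force: [0.4, -0.9, 0.7]
opening: 0.0857
grip_force: 0.0
```

```bash
python3 -m creep '[{"gripper":0.9,"dx":0,"dy":0,"dz":0,"yaw":0},{"gripper":0.9,"dx":0,"dy":0,"dz":0,"yaw":0},{"gripper":0.9,"dx":0,"dy":0,"dz":0,"yaw":0},{"gripper":0.9,"dx":0,"dy":0,"dz":0,"yaw":0},{"gripper":0.9,"dx":0,"dy":0,"dz":0,"yaw":0},{"gripper":0.9,"dx":0,"dy":0,"dz":0,"yaw":0},{"gripper":0.9,"dx":0,"dy":0,"dz":0,"yaw":0},{"gripper":0.9,"dx":0,"dy":0,"dz":0,"yaw":0},{"gripper":0.9,"dx":0,"dy":0,"dz":0,"yaw":0},{"gripper":0.9,"dx":0,"dy":0,"dz":0,"yaw":0}]' 35
```

```text
time_s: 12.5
position: [0.5858, -0.3555, 0.2307]
eef_rot: [[0.91, -0.415, 0.0], [-0.415, -0.91, -0.001], [0.0, 0.001, -1.0]]
force: [-1.8, -1.4, 3.2]
opening: 0.0235
grip_force: 34.6
```

```bash
python3 -m creep '[{"gripper":0.9,"dx":-0.8,"dy":9.6,"dz":0.6,"yaw":0},{"gripper":0.9,"dx":-3.3,"dy":18.8,"dz":1.1,"yaw":0},{"gripper":0.9,"dx":-7.4,"dy":27.5,"dz":1.7,"yaw":0},{"gripper":0.9,"dx":-12.9,"dy":35.4,"dz":2.2,"yaw":0},{"gripper":0.9,"dx":-19.6,"dy":42.1,"dz":2.8,"yaw":0},{"gripper":0.9,"dx":-27.5,"dy":47.6,"dz":3.3,"yaw":0},{"gripper":0.9,"dx":-36.2,"dy":51.7,"dz":3.9,"yaw":0},{"gripper":0.9,"dx":-45.4,"dy":54.2,"dz":4.4,"yaw":0},{"gripper":0.9,"dx":-55,"dy":55,"dz":5,"yaw":0},{"gripper":0.9,"dx":-55,"dy":55,"dz":5,"yaw":0}]'
```

```text
time_s: 13.33
position: [0.5106, -0.3824, 0.2256]
eef_rot: [[0.909, -0.416, -0.001], [-0.416, -0.909, -0.0], [-0.001, 0.001, -1.0]]
force: [0.3, 0.2, 2.5]
opening: 0.0235
grip_force: 35.0
```

```bash
python3 -m creep '[{"gripper":0.9,"dx":-9.6,"dy":-0.8,"dz":0.6,"yaw":0},{"gripper":0.9,"dx":-18.8,"dy":-3.3,"dz":1.1,"yaw":0},{"gripper":0.9,"dx":-27.5,"dy":-7.4,"dz":1.7,"yaw":0},{"gripper":0.9,"dx":-35.4,"dy":-12.9,"dz":2.2,"yaw":0},{"gripper":0.9,"dx":-42.1,"dy":-19.6,"dz":2.8,"yaw":0},{"gripper":0.9,"dx":-47.6,"dy":-27.5,"dz":3.3,"yaw":0},{"gripper":0.9,"dx":-51.7,"dy":-36.2,"dz":3.9,"yaw":0},{"gripper":0.9,"dx":-54.2,"dy":-45.4,"dz":4.4,"yaw":0},{"gripper":0.9,"dx":-55,"dy":-55,"dz":5,"yaw":0},{"gripper":0.9,"dx":-55,"dy":-55,"dz":5,"yaw":0}]'
python3 - <<'E'
from h import *
for c in("top","side"):
    p=grab_frame(c);save(p,c+"3")
a=cv2.imread("pics/top3.png")[120:330,340:560];b=cv2.imread("pics/side3.png")[110:320,260:480]
cv2.imwrite("pics/ab3.png",np.hstack([cv2.resize(a,(400,382)),cv2.resize(b,(400,382))]))
print(get_state()["force"],get_state()["position"])
E
```

```text
time_s: 14.17
position: [0.4867, -0.3067, 0.2203]
eef_rot: [[0.911, -0.412, -0.0], [-0.412, -0.911, 0.001], [-0.001, -0.001, -1.0]]
force: [-1.0, 0.5, 6.0]
opening: 0.0235
grip_force: 35.3
[-0.02777314  3.50530601  6.22643381] [ 0.48646837 -0.30715454  0.22033873]
```

View pics/ab3.png

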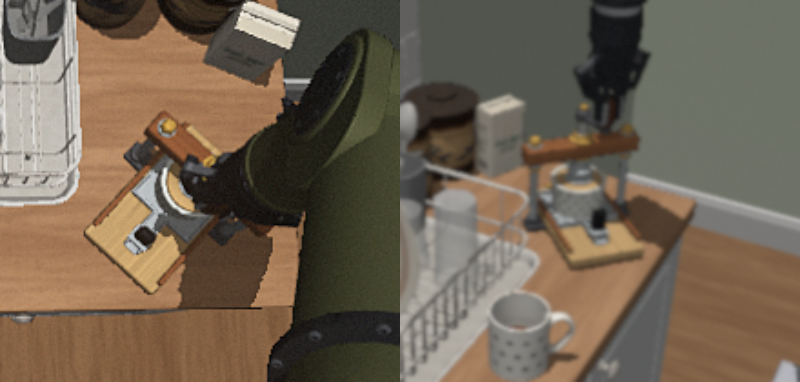

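The picture shows the knob carried round to the front side with the foot lowered, and the fingers clear of the bridge. Now a quarter turn back, then the next cycle.

```bash
python3 -m creep '[{"gripper":0.9,"dx":0.8,"dy":9.6,"dz":-0.6,"yaw":0},{"gripper":0.9,"dx":3.3,"dy":18.8,"dz":-1.1,"yaw":0},{"gripper":0.9,"dx":7.4,"dy":27.5,"dz":-1.7,"yaw":0},{"gripper":0.9,"dx":12.9,"dy":35.4,"dz":-2.2,"yaw":0},{"gripper":0.9,"dx":19.6,"dy":42.1,"dz":-2.8,"yaw":0},{"gripper":0.9,"dx":27.5,"dy":47.6,"dz":-3.3,"yaw":0},{"gripper":0.9,"dx":36.2,"dy":51.7,"dz":-3.9,"yaw":0},{"gripper":0.9,"dx":45.4,"dy":54.2,"dz":-4.4,"yaw":0},{"gripper":0.9,"dx":55,"dy":55,"dz":-5,"yaw":0},{"gripper":0.9,"dx":55,"dy":55,"dz":-5,"yaw":0}]'
```

```text
time_s: 15.1
position: [0.5131, -0.3834, 0.2256]
eef_rot: [[0.91, -0.415, -0.002], [-0.415, -0.91, -0.001], [-0.001, 0.001, -1.0]]
force: [-3.6, -2.5, 9.6]
opening: 0.0234
grip_force: 35.9
```

```bash
python3 -m creep '[{"gripper":0.9,"dx":-9.6,"dy":-0.8,"dz":0.6,"yaw":0},{"gripper":0.9,"dx":-18.8,"dy":-3.3,"dz":1.1,"yaw":0},{"gripper":0.9,"dx":-27.5,"dy":-7.4,"dz":1.7,"yaw":0},{"gripper":0.9,"dx":-35.4,"dy":-12.9,"dz":2.2,"yaw":0},{"gripper":0.9,"dx":-42.1,"dy":-19.6,"dz":2.8,"yaw":0},{"gripper":0.9,"dx":-47.6,"dy":-27.5,"dz":3.3,"yaw":0},{"gripper":0.9,"dx":-51.7,"dy":-36.2,"dz":3.9,"yaw":0},{"gripper":0.9,"dx":-54.2,"dy":-45.4,"dz":4.4,"yaw":0},{"gripper":0.9,"dx":-55,"dy":-55,"dz":5,"yaw":0},{"gripper":0.9,"dx":-55,"dy":-55,"dz":5,"yaw":0}]'
```

```text
time_s: 15.93
position: [0.4865, -0.3072, 0.2204]
eef_rot: [[0.911, -0.412, -0.0], [-0.412, -0.911, 0.001], [-0.001, -0.001, -1.0]]
force: [-2.0, 0.6, 6.5]
opening: 0.0233
grip_force: 35.4
```

```bash
python3 -m creep '[{"gripper":0.9,"dx":0.8,"dy":-9.6,"dz":0.6,"yaw":0},{"gripper":0.9,"dx":3.3,"dy":-18.8,"dz":1.1,"yaw":0},{"gripper":0.9,"dx":7.4,"dy":-27.5,"dz":1.7,"yaw":0},{"gripper":0.9,"dx":12.9,"dy":-35.4,"dz":2.2,"yaw":0},{"gripper":0.9,"dx":19.6,"dy":-42.1,"dz":2.8,"yaw":0},{"gripper":0.9,"dx":27.5,"dy":-47.6,"dz":3.3,"yaw":0},{"gripper":0.9,"dx":36.2,"dy":-51.7,"dz":3.9,"yaw":0},{"gripper":0.9,"dx":45.4,"dy":-54.2,"dz":4.4,"yaw":0},{"gripper":0.9,"dx":55,"dy":-55,"dz":5,"yaw":0},{"gripper":0.9,"dx":55,"dy":-55,"dz":5,"yaw":0}]'
```

```text
time_s: 16.77
position: [0.5597, -0.2828, 0.2152]
eef_rot: [[0.91, -0.414, -0.001], [-0.414, -0.91, -0.0], [-0.0, 0.001, -1.0]]
force: [-2.0, -1.7, 7.6]
opening: 0.0236
grip_force: 35.6
```

```bash
python3 -m creep '[{"gripper":0.9,"dx":-9.6,"dy":0.8,"dz":-0.6,"yaw":0},{"gripper":0.9,"dx":-18.8,"dy":3.3,"dz":-1.1,"yaw":0},{"gripper":0.9,"dx":-27.5,"dy":7.4,"dz":-1.7,"yaw":0},{"gripper":0.9,"dx":-35.4,"dy":12.9,"dz":-2.2,"yaw":0},{"gripper":0.9,"dx":-42.1,"dy":19.6,"dz":-2.8,"yaw":0},{"gripper":0.9,"dx":-47.6,"dy":27.5,"dz":-3.3,"yaw":0},{"gripper":0.9,"dx":-51.7,"dy":36.2,"dz":-3.9,"yaw":0},{"gripper":0.9,"dx":-54.2,"dy":45.4,"dz":-4.4,"yaw":0},{"gripper":0.9,"dx":-55,"dy":55,"dz":-5,"yaw":0},{"gripper":0.9,"dx":-55,"dy":55,"dz":-5,"yaw":0}]'
```

```text
time_s: 17.6
position: [0.4847, -0.3103, 0.2205]
eef_rot: [[0.909, -0.416, -0.001], [-0.416, -0.909, 0.001], [-0.001, -0.0, -1.0]]
force: [1.2, 1.5, 6.0]
opening: 0.0234
grip_force: 35.4
```

```bash
python3 -m creep '[{"gripper":0.9,"dx":0.8,"dy":-9.6,"dz":0.6,"yaw":0},{"gripper":0.9,"dx":3.3,"dy":-18.8,"dz":1.1,"yaw":0},{"gripper":0.9,"dx":7.4,"dy":-27.5,"dz":1.7,"yaw":0},{"gripper":0.9,"dx":12.9,"dy":-35.4,"dz":2.2,"yaw":0},{"gripper":0.9,"dx":19.6,"dy":-42.1,"dz":2.8,"yaw":0},{"gripper":0.9,"dx":27.5,"dy":-47.6,"dz":3.3,"yaw":0},{"gripper":0.9,"dx":36.2,"dy":-51.7,"dz":3.9,"yaw":0},{"gripper":0.9,"dx":45.4,"dy":-54.2,"dz":4.4,"yaw":0},{"gripper":0.9,"dx":55,"dy":-55,"dz":5,"yaw":0},{"gripper":0.9,"dx":55,"dy":-55,"dz":5,"yaw":0}]'
```

```text
time_s: 18.43
position: [0.5591, -0.2828, 0.2153]
eef_rot: [[0.91, -0.415, -0.001], [-0.415, -0.91, -0.001], [-0.001, 0.001, -1.0]]
force: [-0.3, -0.8, 7.9]
opening: 0.0235
grip_force: 35.5
```

```bash
python3 -m creep '[{"gripper":0.9,"dx":4.8,"dy":0.2,"dz":0.3,"yaw":0},{"gripper":0.9,"dx":9.6,"dy":0.8,"dz":0.6,"yaw":0},{"gripper":0.9,"dx":14.2,"dy":1.9,"dz":0.8,"yaw":0},{"gripper":0.9,"dx":18.8,"dy":3.3,"dz":1.1,"yaw":0},{"gripper":0.9,"dx":21.5,"dy":4.4,"dz":1.3,"yaw":0},{"gripper":0.9,"dx":23.2,"dy":5.2,"dz":1.4,"yaw":0},{"gripper":0.9,"dx":24.1,"dy":5.6,"dz":1.5,"yaw":0},{"gripper":0.9,"dx":25,"dy":6,"dz":1.5,"yaw":0},{"gripper":0.9,"dx":25.8,"dy":6.4,"dz":1.6,"yaw":0},{"gripper":0.9,"dx":26.7,"dy":6.9,"dz":1.6,"yaw":0}]'
cat >> h.py <<'E'
AX=np.array([.5365,-.3318])
def feel(n=6):
    F=[];P=[]
    for _ in range(n):
        s=get_state();F.append(s["force"]);P.append(s["position"]);grab_frame("top")
    F=np.array(F);P=np.mean(P,0);r=P[:2]-AX;a=np.arctan2(r[1],r[0])
    ra=r/np.hypot(*r);t=np.array([ra[1],-ra[0]])
    tool=(-np.degrees(a)-24.5)%360
    print("t",s["time_s"],"P",P.round(4),"r",np.hypot(*r).round(4),"toolang",tool.round(1),"spindle",round(np.radians(tool)-.35,2),"drag",(-F[:,:2]@t).round(1),(-F[:,:2]@t).mean().round(2),"rad",(F[:,:2]@ra).mean().round(2),"fz",F[:,2].mean().round(2))
E
python3 -c "
from h import *
feel()"
```

```text
time_s: 19.27
position: [0.5792, -0.299, 0.2139]
eef_rot: [[0.91, -0.415, -0.002], [-0.415, -0.91, 0.001], [-0.003, 0.0, -1.0]]
force: [-1.7, 2.0, 6.5]
opening: 0.0236
grip_force: 35.5
t 19.5167 P [ 0.5793 -0.2991  0.2139] r 0.0539 toolang 298.1 spindle 4.85 drag [2.6 2.1 1.6 2.6 1.7 2.1] 2.13 rad -0.31 fz 7.12
```

```bash
python3 - <<'E'
import numpy as np
for a,b in((299,317),(317,329),(329,341),(341,351),(351,361)):
    t=np.radians(np.linspace(a,b,11));t0=t[0]
    print(a,b,[(round(55*(np.cos(x)-np.cos(t0)),1),round(55*(np.sin(x)-np.sin(t0)),1),round((x-t0)*20/6.283,1)) for x in t[1:]])
E
```

```text
299 317 [(np.float64(1.5), np.float64(0.9), np.float64(0.1)), (np.float64(3.0), np.float64(1.8), np.float64(0.2)), (np.float64(4.4), np.float64(2.7), np.float64(0.3)), (np.float64(5.8), np.float64(3.7), np.float64(0.4)), (np.float64(7.2), np.float64(4.8), np.float64(0.5)), (np.float64(8.5), np.float64(5.8), np.float64(0.6)), (np.float64(9.9), np.float64(7.0), np.float64(0.7)), (np.float64(11.1), np.float64(8.1), np.float64(0.8)), (np.float64(12.4), np.float64(9.3), np.float64(0.9)), (np.float64(13.6), np.float64(10.6), np.float64(1.0))]
317 329 [(np.float64(0.8), np.float64(0.9), np.float64(0.1)), (np.float64(1.5), np.float64(1.7), np.float64(0.1)), (np.float64(2.3), np.float64(2.6), np.float64(0.2)), (np.float64(3.0), np.float64(3.5), np.float64(0.3)), (np.float64(3.7), np.float64(4.4), np.float64(0.3)), (np.float64(4.4), np.float64(5.3), np.float64(0.4)), (np.float64(5.0), np.float64(6.3), np.float64(0.5)), (np.float64(5.7), np.float64(7.2), np.float64(0.5)), (np.float64(6.3), np.float64(8.2), np.float64(0.6)), (np.float64(6.9), np.float64(9.2), np.float64(0.7))]
329 341 [(np.float
[... 899 characters left out ...]
), (np.float64(2.0), np.float64(7.4), np.float64(0.4)), (np.float64(2.2), np.float64(8.4), np.float64(0.5)), (np.float64(2.3), np.float64(9.3), np.float64(0.6))]
351 361 [(np.float64(0.1), np.float64(0.9), np.float64(0.1)), (np.float64(0.3), np.float64(1.9), np.float64(0.1)), (np.float64(0.4), np.float64(2.9), np.float64(0.2)), (np.float64(0.5), np.float64(3.8), np.float64(0.2)), (np.float64(0.5), np.float64(4.8), np.float64(0.3)), (np.float64(0.6), np.float64(5.7), np.float64(0.3)), (np.float64(0.6), np.float64(6.7), np.float64(0.4)), (np.float64(0.7), np.float64(7.6), np.float64(0.4)), (np.float64(0.7), np.float64(8.6), np.float64(0.5)), (np.float64(0.7), np.float64(9.6), np.float64(0.6))]
```

```bash
python3 - <<'E'
from h import *
np.set_printoptions(precision=4,suppress=True)
def z_on_axis(p,uv,xy):
    s=ray(p,uv);E=np.array(p["extrinsics"]);d=E[:3,:3]@[s[0],s[1],1];o=E[:3,3]
    h=d[:2];k=((xy-o[:2])@h)/(h@h);return (o+d*k)[2],(o+d*k)[:2]
for i in range(2):
    p=grab_frame("side")
    for q in("foot","follower_top","spindle_axis"):
        for a in landmark_of(p,q)[:1]: print(q,round(a["conf"],2),np.round(a["uv"],1),z_on_axis(p,a["uv"],AX),at_depth(p,a["uv"]))
save(p,"side4")
u,v=a["uv"];u=int(u);v=int(v)
c=p["frame"][160:240,310:410,::-1];cv2.imwrite("pics/foot4.png",cv2.resize(c,(750,600),interpolation=cv2.INTER_CUBIC))
Q=cloud(p)
for r in range(178,228): print(r,*(Q[r,c].round(3) for c in(348,354,358)))
f=240/np.tan(np.radians(p["vfov"])/2);print(f)
E
```

```text
foot 0.9 [357.  201.6] (np.float64(0.10124148620483087), array([ 0.5399, -0.3304])) [ 0.5377 -0.3251  0.1045]
follower_top 0.62 [355.  206.2] (np.float64(0.08531650024277071), array([ 0.5444, -0.3284])) [ 0.5391 -0.3158  0.0933]
spindle_axis 0.88 [359.7 183.3] (np.float64(0.161664521100784), array([ 0.5359, -0.332 ])) [ 0.5335 -0.3262  0.1649]
foot 0.69 [356.6 201.8] (np.float64(0.1004915062424061), array([ 0.5409, -0.33  ])) [ 0.5384 -0.3241  0.1041]
follower_top 0.89 [355.4 205.7] (np.float64(0.08709144863480123), array([ 0.5434, -0.3289])) [ 0.5391 -0.3185  0.0937]
spindle_axis 0.84 [359.5 182.8] (np.float64(0.1632223555326746), array([ 0.5366, -0.3318])) [ 0.5344 -0.3267  0.1661]
178 [ 0.955 -1.185 -0.304] [ 0.963 -1.28  -0.348] [ 0.538 -0.322  0.182]
179 [ 0.956 -1.188 -0.311] [ 0.956 -1.267 -0.346] [ 0.539 -0.326  0.177]
180 [ 0.962 -1.203 -0.325] [ 0.964 -1.285 -0.362] [ 0.54  -0.328  0.173]
181 [ 0.961 -1.201 -0.33 ] [ 0.956 -1.269 -0.359] [ 0.539 -0.326  0.171]
182 [ 0.956 -1.191 -0.33 ] [ 0.958 -1.273 -0.367] [ 0.538 -0.324  0.169]
183 [ 0.961 -1.202 -0.341] [ 0.555 -0.334 
[... 2557 characters left out ...]
1] [ 0.52  -0.299  0.068]
219 [ 0.546 -0.286  0.064] [ 0.53  -0.292  0.065] [ 0.52  -0.298  0.065]
220 [ 0.548 -0.29   0.057] [ 0.528 -0.289  0.064] [ 0.518 -0.296  0.063]
221 [ 0.547 -0.288  0.055] [ 0.528 -0.288  0.061] [ 0.517 -0.292  0.062]
222 [ 0.547 -0.291  0.05 ] [ 0.529 -0.292  0.055] [ 0.518 -0.296  0.057]
223 [ 0.549 -0.294  0.044] [ 0.529 -0.292  0.051] [ 0.518 -0.296  0.053]
224 [ 0.547 -0.29   0.044] [ 0.53  -0.296  0.046] [ 0.519 -0.3    0.047]
225 [ 0.549 -0.296  0.036] [ 0.528 -0.29   0.046] [ 0.519 -0.299  0.044]
226 [ 0.551 -0.301  0.029] [ 0.529 -0.294  0.04 ] [ 0.517 -0.297  0.042]
227 [ 0.551 -0.3    0.026] [ 0.529 -0.294  0.036] [ 0.516 -0.294  0.041]
466.9509422161724
```

View pics/foot4.png

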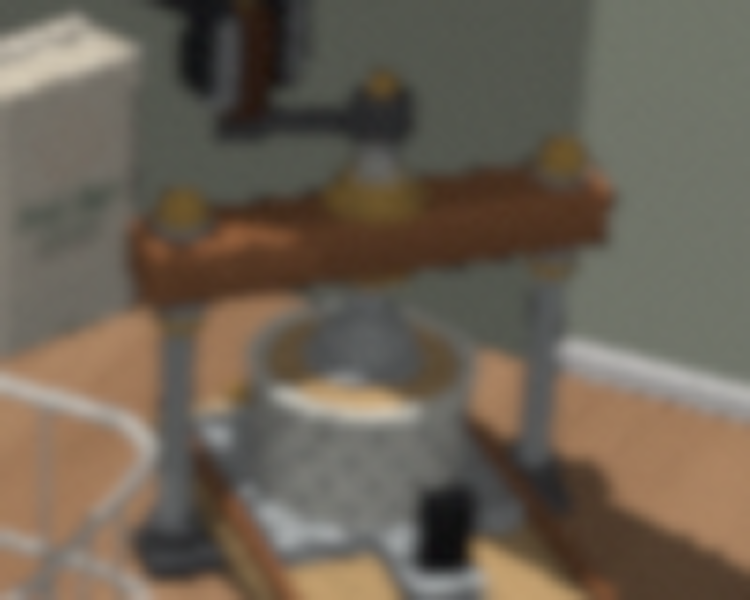

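The side view shows the foot's lower rim at about (358,210) with a thin sliver of follower below it, so the gap is only a few mm. I move on to just short of the earliest contact, then feel the way.

```bash
cat > ok.py <<'E'
import sys
from h import *
F=[];P=[]
for _ in range(3):
    s=get_state();F.append(s["force"][:2]);P.append(s["position"])
    if _<2: grab_frame("top")
P=np.mean(P,0);r=P[:2]-AX;ra=r/np.hypot(*r);t=np.array([ra[1],-ra[0]])
d=-np.array(F)@t
print(round(s["time_s"],2),"ang",round((-np.degrees(np.arctan2(r[1],r[0]))-24.5)%360,2),"r",round(np.hypot(*r)*1e3,1),"drag",d.round(1),d.mean().round(2))
sys.exit(d.mean()>float(sys.argv[1]))
E
python3 -m creep '[{"gripper":0.9,"dx":1.5,"dy":0.9,"dz":0.1,"yaw":0},{"gripper":0.9,"dx":3,"dy":1.8,"dz":0.2,"yaw":0},{"gripper":0.9,"dx":4.4,"dy":2.7,"dz":0.3,"yaw":0},{"gripper":0.9,"dx":5.8,"dy":3.7,"dz":0.4,"yaw":0},{"gripper":0.9,"dx":7.2,"dy":4.8,"dz":0.5,"yaw":0},{"gripper":0.9,"dx":8.5,"dy":5.8,"dz":0.6,"yaw":0},{"gripper":0.9,"dx":9.9,"dy":7,"dz":0.7,"yaw":0},{"gripper":0.9,"dx":11.1,"dy":8.1,"dz":0.8,"yaw":0},{"gripper":0.9,"dx":12.4,"dy":9.3,"dz":0.9,"yaw":0},{"gripper":0.9,"dx":13.6,"dy":10.6,"dz":1,"yaw":0}]' | grep force
python3 ok.py 5
python3 -m creep '[{"gripper":0.9,"dx":0.1,"dy":0.1,"dz":0,"yaw":0},{"gripper":0.9,"dx":0.2,"dy":0.2,"dz":0,"yaw":0},{"gripper":0.9,"dx":0.3,"dy":0.3,"dz":0,"yaw":0},{"gripper":0.9,"dx":0.4,"dy":0.4,"dz":0,"yaw":0},{"gripper":0.9,"dx":0.5,"dy":0.5,"dz":0,"yaw":0},{"gripper":0.9,"dx":0.6,"dy":0.7,"dz":0,"yaw":0},{"gripper":0.9,"dx":0.7,"dy":0.8,"dz":0.1,"yaw":0},{"gripper":0.9,"dx":0.8,"dy":0.9,"dz":0.1,"yaw":0},{"gripper":0.9,"dx":0.9,"dy":1,"dz":0.1,"yaw":0},{"gripper":0.9,"dx":1,"dy":1.1,"dz":0.1,"yaw":0}]' | grep force
python3 ok.py 5
```

```text
force: [-1.5, 1.8, 6.7]
grip_force: 35.5
20.9 ang 316.45 r 54.0 drag [2.2 3.  1.3] 2.15
force: [-1.0, 3.1, 7.0]
grip_force: 35.5
21.83 ang 317.7 r 54.0 drag [3.2 2.4 3.3] 2.99False
False
```

```bash
python3 -m creep '[{"gripper":0.9,"dx":0.1,"dy":0.1,"dz":0,"yaw":0},{"gripper":0.9,"dx":0.2,"dy":0.2,"dz":0,"yaw":0},{"gripper":0.9,"dx":0.3,"dy":0.3,"dz":0,"yaw":0},{"gripper":0.9,"dx":0.4,"dy":0.5,"dz":0,"yaw":0},{"gripper":0.9,"dx":0.5,"dy":0.6,"dz":0,"yaw":0},{"gripper":0.9,"dx":0.6,"dy":0.7,"dz":0,"yaw":0},{"gripper":0.9,"dx":0.7,"dy":0.8,"dz":0.1,"yaw":0},{"gripper":0.9,"dx":0.8,"dy":0.9,"dz":0.1,"yaw":0},{"gripper":0.9,"dx":0.9,"dy":1,"dz":0.1,"yaw":0},{"gripper":0.9,"dx":0.98,"dy":1.14,"dz":0.1,"yaw":0}]' >/dev/null
python3 ok.py 4.5 && python3 -m creep '[{"gripper":0.9,"dx":0.1,"dy":0.1,"dz":0,"yaw":0},{"gripper":0.9,"dx":0.2,"dy":0.2,"dz":0,"yaw":0},{"gripper":0.9,"dx":0.3,"dy":0.3,"dz":0,"yaw":0},{"gripper":0.9,"dx":0.4,"dy":0.5,"dz":0,"yaw":0},{"gripper":0.9,"dx":0.5,"dy":0.6,"dz":0,"yaw":0},{"gripper":0.9,"dx":0.6,"dy":0.7,"dz":0,"yaw":0},{"gripper":0.9,"dx":0.7,"dy":0.8,"dz":0.1,"yaw":0},{"gripper":0.9,"dx":0.8,"dy":0.9,"dz":0.1,"yaw":0},{"gripper":0.9,"dx":0.9,"dy":1.1,"dz":0.1,"yaw":0},{"gripper":0.9,"dx":0.94,"dy":1.17,"dz":0.1,"yaw":0}]' >/dev/null &&
python3 ok.py 4.5 && python3 -m creep '[{"gripper":0.9,"dx":0.1,"dy":0.1,"dz":0,"yaw":0},{"gripper":0.9,"dx":0.2,"dy":0.2,"dz":0,"yaw":0},{"gripper":0.9,"dx":0.3,"dy":0.4,"dz":0,"yaw":0},{"gripper":0.9,"dx":0.4,"dy":0.5,"dz":0,"yaw":0},{"gripper":0.9,"dx":0.5,"dy":0.6,"dz":0,"yaw":0},{"gripper":0.9,"dx":0.5,"dy":0.7,"dz":0,"yaw":0},{"gripper":0.9,"dx":0.6,"dy":0.8,"dz":0.1,"yaw":0},{"gripper":0.9,"dx":0.7,"dy":0.9,"dz":0.1,"yaw":0},{"gripper":0.9,"dx":0.8,"dy":1.1,"dz":0.1,"yaw":0},{"gripper":0.9,"dx":0.91,"dy":1.19,"dz":0.1,"yaw":0}]' >/dev/null &&
python3 ok.py 4.5 && python3 -m creep '[{"gripper":0.9,"dx":0.1,"dy":0.1,"dz":0,"yaw":0},{"gripper":0.9,"dx":0.2,"dy":0.2,"dz":0,"yaw":0},{"gripper":0.9,"dx":0.3,"dy":0.4,"dz":0,"yaw":0},{"gripper":0.9,"dx":0.4,"dy":0.5,"dz":0,"yaw":0},{"gripper":0.9,"dx":0.5,"dy":0.6,"dz":0,"yaw":0},{"gripper":0.9,"dx":0.5,"dy":0.7,"dz":0,"yaw":0},{"gripper":0.9,"dx":0.6,"dy":0.8,"dz":0.1,"yaw":0},{"gripper":0.9,"dx":0.7,"dy":0.9,"dz":0.1,"yaw":0},{"gripper":0.9,"dx":0.8,"dy":1.1,"dz":0.1,"yaw":0},{"gripper":0.9,"dx":0.88,"dy":1.22,"dz":0.1,"yaw":0}]' >/dev/null; python3 ok.py 4.5
```

```text
22.77 ang 319.28 r 54.1 drag [3.4 2.5 2. ] 2.64
22.87 ang 319.3 r 54.1 drag [2.  1.5 1.9] 1.79False
False
```

```bash
sed -i 's/sys.exit(d.mean()>float(sys.argv\[1\]))/sys.exit(int(d.mean()>float(sys.argv[1])))/' ok.py
python3 -m creep '[{"gripper":0.9,"dx":0.1,"dy":0.1,"dz":0,"yaw":0},{"gripper":0.9,"dx":0.2,"dy":0.2,"dz":0,"yaw":0},{"gripper":0.9,"dx":0.3,"dy":0.3,"dz":0,"yaw":0},{"gripper":0.9,"dx":0.4,"dy":0.5,"dz":0,"yaw":0},{"gripper":0.9,"dx":0.5,"dy":0.6,"dz":0,"yaw":0},{"gripper":0.9,"dx":0.6,"dy":0.7,"dz":0,"yaw":0},{"gripper":0.9,"dx":0.7,"dy":0.8,"dz":0.1,"yaw":0},{"gripper":0.9,"dx":0.8,"dy":0.9,"dz":0.1,"yaw":0},{"gripper":0.9,"dx":0.9,"dy":1.1,"dz":0.1,"yaw":0},{"gripper":0.9,"dx":0.94,"dy":1.17,"dz":0.1,"yaw":0}]' >/dev/null
python3 ok.py 4.5 && python3 -m creep '[{"gripper":0.9,"dx":0.1,"dy":0.1,"dz":0,"yaw":0},{"gripper":0.9,"dx":0.2,"dy":0.2,"dz":0,"yaw":0},{"gripper":0.9,"dx":0.3,"dy":0.4,"dz":0,"yaw":0},{"gripper":0.9,"dx":0.4,"dy":0.5,"dz":0,"yaw":0},{"gripper":0.9,"dx":0.5,"dy":0.6,"dz":0,"yaw":0},{"gripper":0.9,"dx":0.5,"dy":0.7,"dz":0,"yaw":0},{"gripper":0.9,"dx":0.6,"dy":0.8,"dz":0.1,"yaw":0},{"gripper":0.9,"dx":0.7,"dy":0.9,"dz":0.1,"yaw":0},{"gripper":0.9,"dx":0.8,"dy":1.1,"dz":0.1,"yaw":0},{"gripper":0.9,"dx":0.91,"dy":1.19,"dz":0.1,"yaw":0}]' >/dev/null &&
python3 ok.py 4.5 && python3 -m creep '[{"gripper":0.9,"dx":0.1,"dy":0.1,"dz":0,"yaw":0},{"gripper":0.9,"dx":0.2,"dy":0.2,"dz":0,"yaw":0},{"gripper":0.9,"dx":0.3,"dy":0.4,"dz":0,"yaw":0},{"gripper":0.9,"dx":0.4,"dy":0.5,"dz":0,"yaw":0},{"gripper":0.9,"dx":0.5,"dy":0.6,"dz":0,"yaw":0},{"gripper":0.9,"dx":0.5,"dy":0.7,"dz":0,"yaw":0},{"gripper":0.9,"dx":0.6,"dy":0.8,"dz":0.1,"yaw":0},{"gripper":0.9,"dx":0.7,"dy":0.9,"dz":0.1,"yaw":0},{"gripper":0.9,"dx":0.8,"dy":1.1,"dz":0.1,"yaw":0},{"gripper":0.9,"dx":0.88,"dy":1.22,"dz":0.1,"yaw":0}]' >/dev/null &&
python3 ok.py 4.5 && python3 -m creep '[{"gripper":0.9,"dx":0.1,"dy":0.1,"dz":0,"yaw":0},{"gripper":0.9,"dx":0.2,"dy":0.2,"dz":0,"yaw":0},{"gripper":0.9,"dx":0.3,"dy":0.4,"dz":0,"yaw":0},{"gripper":0.9,"dx":0.4,"dy":0.5,"dz":0,"yaw":0},{"gripper":0.9,"dx":0.5,"dy":0.6,"dz":0,"yaw":0},{"gripper":0.9,"dx":0.5,"dy":0.7,"dz":0,"yaw":0},{"gripper":0.9,"dx":0.6,"dy":0.8,"dz":0.1,"yaw":0},{"gripper":0.9,"dx":0.7,"dy":0.9,"dz":0.1,"yaw":0},{"gripper":0.9,"dx":0.8,"dy":1.1,"dz":0.1,"yaw":0},{"gripper":0.9,"dx":0.85,"dy":1.24,"dz":0.1,"yaw":0}]' >/dev/null && 
python3 ok.py 4.5 && python3 -m creep '[{"gripper":0.9,"dx":0.1,"dy":0.1,"dz":0,"yaw":0},{"gripper":0.9,"dx":0.2,"dy":0.2,"dz":0,"yaw":0},{"gripper":0.9,"dx":0.3,"dy":0.4,"dz":0,"yaw":0},{"gripper":0.9,"dx":0.4,"dy":0.5,"dz":0,"yaw":0},{"gripper":0.9,"dx":0.5,"dy":0.6,"dz":0,"yaw":0},{"gripper":0.9,"dx":0.5,"dy":0.8,"dz":0,"yaw":0},{"gripper":0.9,"dx":0.6,"dy":0.9,"dz":0.1,"yaw":0},{"gripper":0.9,"dx":0.7,"dy":1,"dz":0.1,"yaw":0},{"gripper":0.9,"dx":0.8,"dy":1.1,"dz":0.1,"yaw":0},{"gripper":0.9,"dx":0.81,"dy":1.26,"dz":0.1,"yaw":0}]' >/dev/null; python3 ok.py 4.5
```

```text
23.8 ang 320.85 r 54.1 drag [2.  2.2 2.8] 2.32
24.73 ang 322.45 r 54.1 drag [2.2 1.9 2.3] 2.09
25.67 ang 324.02 r 54.1 drag [2.7 2.4 2.1] 2.38
26.6 ang 325.62 r 54.1 drag [2.5 2.8 2.9] 2.74
27.53 ang 327.15 r 54.2 drag [2.4 2.7 2.3] 2.48
```

```bash

python3 -m creep '[{"gripper":0.9,"dx":0.1,"dy":0.2,"dz":0,"yaw":0},{"gripper":0.9,"dx":0.2,"dy":0.3,"dz":0,"yaw":0},{"gripper":0.9,"dx":0.3,"dy":0.5,"dz":0,"yaw":0},{"gripper":0.9,"dx":0.4,"dy":0.6,"dz":0,"yaw":0},{"gripper":0.9,"dx":0.5,"dy":0.8,"dz":0,"yaw":0},{"gripper":0.9,"dx":0.6,"dy":0.9,"dz":0,"yaw":0},{"gripper":0.9,"dx":0.7,"dy":1.1,"dz":0.1,"yaw":0},{"gripper":0.9,"dx":0.8,"dy":1.2,"dz":0.1,"yaw":0},{"gripper":0.9,"dx":0.9,"dy":1.4,"dz":0.1,"yaw":0},{"gripper":0.9,"dx":0.93,"dy":1.54,"dz":0.1,"yaw":0}]' >/dev/null
python3 ok.py 3.5 && python3 -m creep '[{"gripper":0.9,"dx":0.1,"dy":0.2,"dz":0,"yaw":0},{"gripper":0.9,"dx":0.2,"dy":0.3,"dz":0,"yaw":0},{"gripper":0.9,"dx":0.3,"dy":0.5,"dz":0,"yaw":0},{"gripper":0.9,"dx":0.4,"dy":0.6,"dz":0,"yaw":0},{"gripper":0.9,"dx":0.4,"dy":0.8,"dz":0,"yaw":0},{"gripper":0.9,"dx":0.5,"dy":0.9,"dz":0,"yaw":0},{"gripper":0.9,"dx":0.6,"dy":1.1,"dz":0.1,"yaw":0},{"gripper":0.9,"dx":0.7,"dy":1.3,"dz":0.1,"yaw":0},{"gripper":0.9,"dx":0.8,"dy":1.4,"dz":0.1,"yaw":0},{"gripper":0.9,"dx":0.88,"dy":1.57,"dz":0.1,"yaw":0}]' >/dev/null &&
python3 ok.py 3.5 && python3 -m creep '[{"gripper":0.9,"dx":0.1,"dy":0.2,"dz":0,"yaw":0},{"gripper":0.9,"dx":0.2,"dy":0.3,"dz":0,"yaw":0},{"gripper":0.9,"dx":0.3,"dy":0.5,"dz":0,"yaw":0},{"gripper":0.9,"dx":0.3,"dy":0.6,"dz":0,"yaw":0},{"gripper":0.9,"dx":0.4,"dy":0.8,"dz":0,"yaw":0},{"gripper":0.9,"dx":0.5,"dy":1,"dz":0,"yaw":0},{"gripper":0.9,"dx":0.6,"dy":1.1,"dz":0.1,"yaw":0},{"gripper":0.9,"dx":0.7,"dy":1.3,"dz":0.1,"yaw":0},{"gripper":0.9,"dx":0.8,"dy":1.4,"dz":0.1,"yaw":0},{"gripper":0.9,"dx":0.83,"dy":1.6,"dz":0.1,"yaw":0}]' >/dev/null &&
python3 ok.py 3.5 && python3 -m creep '[{"gripper":0.9,"dx":0.1,"dy":0.2,"dz":0,"yaw":0},{"gripper":0.9,"dx":0.2,"dy":0.3,"dz":0,"yaw":0},{"gripper":0.9,"dx":0.2,"dy":0.5,"dz":0,"yaw":0},{"gripper":0.9,"dx":0.3,"dy":0.6,"dz":0,"yaw":0},{"gripper":0.9,"dx":0.4,"dy":0.8,"dz":0,"yaw":0},{"gripper":0.9,"dx":0.5,"dy":1,"dz":0,"yaw":0},{"gripper":0.9,"dx":0.5,"dy":1.1,"dz":0.1,"yaw":0},{"gripper":0.9,"dx":0.6,"dy":1.3,"dz":0.1,"yaw":0},{"gripper":0.9,"dx":0.7,"dy":1.5,"dz":0.1,"yaw":0},{"gripper":0.9,"dx":0.78,"dy":1.62,"dz":0.1,"yaw":0}]' >/dev/null && 
python3 ok.py 3.5 && python3 -m creep '[{"gripper":0.9,"dx":0.1,"dy":0.2,"dz":0,"yaw":0},{"gripper":0.9,"dx":0.1,"dy":0.3,"dz":0,"yaw":0},{"gripper":0.9,"dx":0.2,"dy":0.5,"dz":0,"yaw":0},{"gripper":0.9,"dx":0.3,"dy":0.7,"dz":0,"yaw":0},{"gripper":0.9,"dx":0.4,"dy":0.8,"dz":0,"yaw":0},{"gripper":0.9,"dx":0.4,"dy":1,"dz":0,"yaw":0},{"gripper":0.9,"dx":0.5,"dy":1.2,"dz":0.1,"yaw":0},{"gripper":0.9,"dx":0.6,"dy":1.3,"dz":0.1,"yaw":0},{"gripper":0.9,"dx":0.7,"dy":1.5,"dz":0.1,"yaw":0},{"gripper":0.9,"dx":0.72,"dy":1.65,"dz":0.1,"yaw":0}]' >/dev/null; python3 ok.py 3.5
```

```text
28.47 ang 329.07 r 54.2 drag [2.3 2.9 1.9] 2.35
29.4 ang 330.92 r 54.2 drag [2.5 2.6 2.8] 2.65
30.33 ang 332.8 r 54.3 drag [2.4 2.3 3.2] 2.65
31.27 ang 334.67 r 54.3 drag [2.6 2.1 2.7] 2.45
32.2 ang 336.57 r 54.3 drag [2.6 3.1 2.3] 2.69
```

```bash
sed -i 's/range(3)/range(1)/' ok.py
python3 -m creep '[{"gripper":0.9,"dx":0.1,"dy":0.2,"dz":0,"yaw":0},{"gripper":0.9,"dx":0.1,"dy":0.4,"dz":0,"yaw":0},{"gripper":0.9,"dx":0.2,"dy":0.6,"dz":0,"yaw":0},{"gripper":0.9,"dx":0.3,"dy":0.7,"dz":0,"yaw":0},{"gripper":0.9,"dx":0.4,"dy":0.9,"dz":0,"yaw":0},{"gripper":0.9,"dx":0.4,"dy":1.1,"dz":0,"yaw":0},{"gripper":0.9,"dx":0.5,"dy":1.3,"dz":0.1,"yaw":0},{"gripper":0.9,"dx":0.6,"dy":1.5,"dz":0.1,"yaw":0},{"gripper":0.9,"dx":0.7,"dy":1.7,"dz":0.1,"yaw":0},{"gripper":0.9,"dx":0.74,"dy":1.86,"dz":0.1,"yaw":0}]' >/dev/null
python3 ok.py 3.6 && python3 -m creep '[{"gripper":0.9,"dx":0.1,"dy":0.2,"dz":0,"yaw":0},{"gripper":0.9,"dx":0.1,"dy":0.4,"dz":0,"yaw":0},{"gripper":0.9,"dx":0.2,"dy":0.6,"dz":0,"yaw":0},{"gripper":0.9,"dx":0.3,"dy":0.8,"dz":0,"yaw":0},{"gripper":0.9,"dx":0.3,"dy":0.9,"dz":0,"yaw":0},{"gripper":0.9,"dx":0.4,"dy":1.1,"dz":0,"yaw":0},{"gripper":0.9,"dx":0.5,"dy":1.3,"dz":0.1,"yaw":0},{"gripper":0.9,"dx":0.5,"dy":1.5,"dz":0.1,"yaw":0},{"gripper":0.9,"dx":0.6,"dy":1.7,"dz":0.1,"yaw":0},{"gripper":0.9,"dx":0.67,"dy":1.88,"dz":0.1,"yaw":0}]' >/dev/null &&
python3 ok.py 3.6 && python3 -m creep '[{"gripper":0.9,"dx":0.1,"dy":0.2,"dz":0,"yaw":0},{"gripper":0.9,"dx":0.1,"dy":0.4,"dz":0,"yaw":0},{"gripper":0.9,"dx":0.2,"dy":0.6,"dz":0,"yaw":0},{"gripper":0.9,"dx":0.2,"dy":0.8,"dz":0,"yaw":0},{"gripper":0.9,"dx":0.3,"dy":0.9,"dz":0,"yaw":0},{"gripper":0.9,"dx":0.4,"dy":1.1,"dz":0,"yaw":0},{"gripper":0.9,"dx":0.4,"dy":1.3,"dz":0.1,"yaw":0},{"gripper":0.9,"dx":0.5,"dy":1.5,"dz":0.1,"yaw":0},{"gripper":0.9,"dx":0.5,"dy":1.7,"dz":0.1,"yaw":0},{"gripper":0.9,"dx":0.6,"dy":1.91,"dz":0.1,"yaw":0}]' >/dev/null &&
python3 ok.py 3.6 && python3 -m creep '[{"gripper":0.9,"dx":0.1,"dy":0.2,"dz":0,"yaw":0},{"gripper":0.9,"dx":0.1,"dy":0.4,"dz":0,"yaw":0},{"gripper":0.9,"dx":0.2,"dy":0.6,"dz":0,"yaw":0},{"gripper":0.9,"dx":0.2,"dy":0.8,"dz":0,"yaw":0},{"gripper":0.9,"dx":0.3,"dy":1,"dz":0,"yaw":0},{"gripper":0.9,"dx":0.3,"dy":1.1,"dz":0,"yaw":0},{"gripper":0.9,"dx":0.4,"dy":1.3,"dz":0.1,"yaw":0},{"gripper":0.9,"dx":0.4,"dy":1.5,"dz":0.1,"yaw":0},{"gripper":0.9,"dx":0.5,"dy":1.7,"dz":0.1,"yaw":0},{"gripper":0.9,"dx":0.53,"dy":1.93,"dz":0.1,"yaw":0}]' >/dev/null && 
python3 ok.py 3.6 && python3 -m creep '[{"gripper":0.9,"dx":0,"dy":0.2,"dz":0,"yaw":0},{"gripper":0.9,"dx":0.1,"dy":0.4,"dz":0,"yaw":0},{"gripper":0.9,"dx":0.1,"dy":0.6,"dz":0,"yaw":0},{"gripper":0.9,"dx":0.2,"dy":0.8,"dz":0,"yaw":0},{"gripper":0.9,"dx":0.2,"dy":1,"dz":0,"yaw":0},{"gripper":0.9,"dx":0.3,"dy":1.2,"dz":0,"yaw":0},{"gripper":0.9,"dx":0.3,"dy":1.4,"dz":0.1,"yaw":0},{"gripper":0.9,"dx":0.4,"dy":1.6,"dz":0.1,"yaw":0},{"gripper":0.9,"dx":0.4,"dy":1.8,"dz":0.1,"yaw":0},{"gripper":0.9,"dx":0.46,"dy":1.95,"dz":0.1,"yaw":0}]' >/dev/null &&
python3 ok.py 3.6 && python3 -m creep '[{"gripper":0.9,"dx":0,"dy":0.2,"dz":0,"yaw":0},{"gripper":0.9,"dx":0.1,"dy":0.4,"dz":0,"yaw":0},{"gripper":0.9,"dx":0.1,"dy":0.6,"dz":0,"yaw":0},{"gripper":0.9,"dx":0.2,"dy":0.8,"dz":0,"yaw":0},{"gripper":0.9,"dx":0.2,"dy":1,"dz":0,"yaw":0},{"gripper":0.9,"dx":0.2,"dy":1.2,"dz":0,"yaw":0},{"gripper":0.9,"dx":0.3,"dy":1.4,"dz":0.1,"yaw":0},{"gripper":0.9,"dx":0.3,"dy":1.6,"dz":0.1,"yaw":0},{"gripper":0.9,"dx":0.4,"dy":1.8,"dz":0.1,"yaw":0},{"gripper":0.9,"dx":0.39,"dy":1.96,"dz":0.1,"yaw":0}]' >/dev/null; python3 ok.py 3.6
```

```text
33.03 ang 338.62 r 54.3 drag [2.] 2.0
33.92 ang 340.64 r 54.4 drag [2.3] 2.28
34.8 ang 342.74 r 54.4 drag [2.8] 2.81
35.68 ang 344.84 r 54.4 drag [3.3] 3.27
36.57 ang 346.92 r 54.4 drag [3.6] 3.57
37.45 ang 349.02 r 54.5 drag [3.] 2.96
```

```bash
sed -i 's/^sys.exit.*/ang=(-np.degrees(np.arctan2(r[1],r[0]))-24.5)%360\nlag=(float(sys.argv[1])-ang+180)%360-180;print("lag",lag.round(2));sys.exit(int(lag>1.05 or d.mean()>4.8))/' ok.py
python3 -m creep '[{"gripper":0.9,"dx":0,"dy":0.2,"dz":0,"yaw":0},{"gripper":0.9,"dx":0.1,"dy":0.4,"dz":0,"yaw":0},{"gripper":0.9,"dx":0.1,"dy":0.6,"dz":0,"yaw":0},{"gripper":0.9,"dx":0.1,"dy":0.8,"dz":0,"yaw":0},{"gripper":0.9,"dx":0.2,"dy":1,"dz":0,"yaw":0},{"gripper":0.9,"dx":0.2,"dy":1.2,"dz":0,"yaw":0},{"gripper":0.9,"dx":0.2,"dy":1.4,"dz":0.1,"yaw":0},{"gripper":0.9,"dx":0.3,"dy":1.6,"dz":0.1,"yaw":0},{"gripper":0.9,"dx":0.3,"dy":1.8,"dz":0.1,"yaw":0},{"gripper":0.9,"dx":0.32,"dy":1.97,"dz":0.1,"yaw":0}]' >/dev/null
python3 ok.py 351.9 && python3 -m creep '[{"gripper":0.9,"dx":0,"dy":0.2,"dz":0,"yaw":0},{"gripper":0.9,"dx":0.1,"dy":0.4,"dz":0,"yaw":0},{"gripper":0.9,"dx":0.1,"dy":0.6,"dz":0,"yaw":0},{"gripper":0.9,"dx":0.1,"dy":0.8,"dz":0,"yaw":0},{"gripper":0.9,"dx":0.1,"dy":1,"dz":0,"yaw":0},{"gripper":0.9,"dx":0.2,"dy":1.2,"dz":0,"yaw":0},{"gripper":0.9,"dx":0.2,"dy":1.4,"dz":0.1,"yaw":0},{"gripper":0.9,"dx":0.2,"dy":1.6,"dz":0.1,"yaw":0},{"gripper":0.9,"dx":0.2,"dy":1.8,"dz":0.1,"yaw":0},{"gripper":0.9,"dx":0.25,"dy":1.98,"dz":0.1,"yaw":0}]' >/dev/null &&
python3 ok.py 354 && python3 -m creep '[{"gripper":0.9,"dx":0,"dy":0.2,"dz":0,"yaw":0},{"gripper":0.9,"dx":0,"dy":0.4,"dz":0,"yaw":0},{"gripper":0.9,"dx":0.1,"dy":0.6,"dz":0,"yaw":0},{"gripper":0.9,"dx":0.1,"dy":0.8,"dz":0,"yaw":0},{"gripper":0.9,"dx":0.1,"dy":1,"dz":0,"yaw":0},{"gripper":0.9,"dx":0.1,"dy":1.2,"dz":0,"yaw":0},{"gripper":0.9,"dx":0.1,"dy":1.4,"dz":0.1,"yaw":0},{"gripper":0.9,"dx":0.2,"dy":1.6,"dz":0.1,"yaw":0},{"gripper":0.9,"dx":0.2,"dy":1.8,"dz":0.1,"yaw":0},{"gripper":0.9,"dx":0.17,"dy":1.99,"dz":0.1,"yaw":0}]' >/dev/null &&
python3 ok.py 356.1 && python3 -m creep '[{"gripper":0.9,"dx":0,"dy":0.2,"dz":0,"yaw":0},{"gripper":0.9,"dx":0,"dy":0.4,"dz":0,"yaw":0},{"gripper":0.9,"dx":0,"dy":0.6,"dz":0,"yaw":0},{"gripper":0.9,"dx":0,"dy":0.8,"dz":0,"yaw":0},{"gripper":0.9,"dx":0.1,"dy":1,"dz":0,"yaw":0},{"gripper":0.9,"dx":0.1,"dy":1.2,"dz":0,"yaw":0},{"gripper":0.9,"dx":0.1,"dy":1.4,"dz":0.1,"yaw":0},{"gripper":0.9,"dx":0.1,"dy":1.6,"dz":0.1,"yaw":0},{"gripper":0.9,"dx":0.1,"dy":1.8,"dz":0.1,"yaw":0},{"gripper":0.9,"dx":0.1,"dy":2,"dz":0.1,"yaw":0}]' >/dev/null && 
python3 ok.py 358.1 && python3 -m creep '[{"gripper":0.9,"dx":0,"dy":0.2,"dz":0,"yaw":0},{"gripper":0.9,"dx":0,"dy":0.4,"dz":0,"yaw":0},{"gripper":0.9,"dx":0,"dy":0.6,"dz":0,"yaw":0},{"gripper":0.9,"dx":0,"dy":0.8,"dz":0,"yaw":0},{"gripper":0.9,"dx":0,"dy":1,"dz":0,"yaw":0},{"gripper":0.9,"dx":0,"dy":1.2,"dz":0,"yaw":0},{"gripper":0.9,"dx":0,"dy":1.4,"dz":0.1,"yaw":0},{"gripper":0.9,"dx":0,"dy":1.6,"dz":0.1,"yaw":0},{"gripper":0.9,"dx":0,"dy":1.8,"dz":0.1,"yaw":0},{"gripper":0.9,"dx":0.03,"dy":2,"dz":0.1,"yaw":0}]' >/dev/null;
python3 ok.py 360.2
```

```text
38.33 ang 351.08 r 54.5 drag [2.7] 2.71
lag 0.82
39.22 ang 353.15 r 54.6 drag [2.4] 2.39
lag 0.85
40.1 ang 355.27 r 54.6 drag [2.3] 2.28
lag 0.83
40.98 ang 357.35 r 54.6 drag [2.8] 2.85
lag 0.75
41.87 ang 359.43 r 54.6 drag [3.8] 3.77
lag 0.77
```

```bash
python3 -m creep '[{"gripper":0.9,"dx":-0.8,"dy":-9.6,"dz":-0.6,"yaw":0},{"gripper":0.9,"dx":-3.3,"dy":-18.8,"dz":-1.1,"yaw":0},{"gripper":0.9,"dx":-7.4,"dy":-27.5,"dz":-1.7,"yaw":0},{"gripper":0.9,"dx":-12.9,"dy":-35.4,"dz":-2.2,"yaw":0},{"gripper":0.9,"dx":-19.6,"dy":-42.1,"dz":-2.8,"yaw":0},{"gripper":0.9,"dx":-27.5,"dy":-47.6,"dz":-3.3,"yaw":0},{"gripper":0.9,"dx":-36.2,"dy":-51.7,"dz":-3.9,"yaw":0},{"gripper":0.9,"dx":-45.4,"dy":-54.2,"dz":-4.4,"yaw":0},{"gripper":0.9,"dx":-55,"dy":-55,"dz":-5,"yaw":0},{"gripper":0.9,"dx":-55,"dy":-55,"dz":-5,"yaw":0}]'|head -2
python3 -m creep '[{"gripper":0.9,"dx":9.6,"dy":0.8,"dz":0.6,"yaw":0},{"gripper":0.9,"dx":23.2,"dy":5.2,"dz":1.4,"yaw":0},{"gripper":0.9,"dx":35.4,"dy":12.9,"dz":2.2,"yaw":0},{"gripper":0.9,"dx":44.5,"dy":22.7,"dz":3,"yaw":0},{"gripper":0.9,"dx":50.2,"dy":32.6,"dz":3.7,"yaw":0},{"gripper":0.9,"dx":52.9,"dy":39.8,"dz":4.1,"yaw":0},{"gripper":0.9,"dx":54.2,"dy":45.4,"dz":4.4,"yaw":0},{"gripper":0.9,"dx":54.8,"dy":50.2,"dz":4.7,"yaw":0},{"gripper":0.9,"dx":55,"dy":53,"dz":4.9,"yaw":0},{"gripper":0.9,"dx":55,"dy":55,"dz":5,"yaw":0}]'|head -2
python3 ok.py 360.2
```

```text
time_s: 42.75
position: [0.5567, -0.2816, 0.2156]
time_s: 43.58
position: [0.587, -0.3524, 0.2108]
43.58 ang 357.67 r 54.5 drag [2.4] 2.38
lag 2.53
```

```bash

python3 -m creep '[{"gripper":0.9,"dx":0,"dy":0.2,"dz":0,"yaw":0},{"gripper":0.9,"dx":0,"dy":0.4,"dz":0,"yaw":0},{"gripper":0.9,"dx":0,"dy":0.6,"dz":0,"yaw":0},{"gripper":0.9,"dx":0,"dy":0.8,"dz":0,"yaw":0},{"gripper":0.9,"dx":0,"dy":1,"dz":0,"yaw":0},{"gripper":0.9,"dx":0,"dy":1.2,"dz":0,"yaw":0},{"gripper":0.9,"dx":0,"dy":1.4,"dz":0.1,"yaw":0},{"gripper":0.9,"dx":0,"dy":1.6,"dz":0.1,"yaw":0},{"gripper":0.9,"dx":0,"dy":1.8,"dz":0.1,"yaw":0},{"gripper":0.9,"dx":-0.04,"dy":2,"dz":0.1,"yaw":0}]' >/dev/null
python3 ok.py 2.3 && python3 -m creep '[{"gripper":0.9,"dx":0,"dy":0.2,"dz":0,"yaw":0},{"gripper":0.9,"dx":0,"dy":0.4,"dz":0,"yaw":0},{"gripper":0.9,"dx":0,"dy":0.6,"dz":0,"yaw":0},{"gripper":0.9,"dx":0,"dy":0.8,"dz":0,"yaw":0},{"gripper":0.9,"dx":-0.1,"dy":1,"dz":0,"yaw":0},{"gripper":0.9,"dx":-0.1,"dy":1.2,"dz":0,"yaw":0},{"gripper":0.9,"dx":-0.1,"dy":1.4,"dz":0.1,"yaw":0},{"gripper":0.9,"dx":-0.1,"dy":1.6,"dz":0.1,"yaw":0},{"gripper":0.9,"dx":-0.1,"dy":1.8,"dz":0.1,"yaw":0},{"gripper":0.9,"dx":-0.11,"dy":2,"dz":0.1,"yaw":0}]' >/dev/null &&
python3 ok.py 4.4 && python3 -m creep '[{"gripper":0.9,"dx":0,"dy":0.2,"dz":0,"yaw":0},{"gripper":0.9,"dx":0,"dy":0.4,"dz":0,"yaw":0},{"gripper":0.9,"dx":-0.1,"dy":0.6,"dz":0,"yaw":0},{"gripper":0.9,"dx":-0.1,"dy":0.8,"dz":0,"yaw":0},{"gripper":0.9,"dx":-0.1,"dy":1,"dz":0,"yaw":0},{"gripper":0.9,"dx":-0.1,"dy":1.2,"dz":0,"yaw":0},{"gripper":0.9,"dx":-0.1,"dy":1.4,"dz":0.1,"yaw":0},{"gripper":0.9,"dx":-0.2,"dy":1.6,"dz":0.1,"yaw":0},{"gripper":0.9,"dx":-0.2,"dy":1.8,"dz":0.1,"yaw":0},{"gripper":0.9,"dx":-0.19,"dy":1.99,"dz":0.1,"yaw":0}]' >/dev/null &&
python3 ok.py 6.5 && python3 -m creep '[{"gripper":0.9,"dx":0,"dy":0.2,"dz":0,"yaw":0},{"gripper":0.9,"dx":-0.1,"dy":0.4,"dz":0,"yaw":0},{"gripper":0.9,"dx":-0.1,"dy":0.6,"dz":0,"yaw":0},{"gripper":0.9,"dx":-0.1,"dy":0.8,"dz":0,"yaw":0},{"gripper":0.9,"dx":-0.1,"dy":1,"dz":0,"yaw":0},{"gripper":0.9,"dx":-0.2,"dy":1.2,"dz":0,"yaw":0},{"gripper":0.9,"dx":-0.2,"dy":1.4,"dz":0.1,"yaw":0},{"gripper":0.9,"dx":-0.2,"dy":1.6,"dz":0.1,"yaw":0},{"gripper":0.9,"dx":-0.2,"dy":1.8,"dz":0.1,"yaw":0},{"gripper":0.9,"dx":-0.26,"dy":1.98,"dz":0.1,"yaw":0}]' >/dev/null && 
python3 ok.py 8.5 && python3 -m creep '[{"gripper":0.9,"dx":0,"dy":0.2,"dz":0,"yaw":0},{"gripper":0.9,"dx":-0.1,"dy":0.4,"dz":0,"yaw":0},{"gripper":0.9,"dx":-0.1,"dy":0.6,"dz":0,"yaw":0},{"gripper":0.9,"dx":-0.1,"dy":0.8,"dz":0,"yaw":0},{"gripper":0.9,"dx":-0.2,"dy":1,"dz":0,"yaw":0},{"gripper":0.9,"dx":-0.2,"dy":1.2,"dz":0,"yaw":0},{"gripper":0.9,"dx":-0.2,"dy":1.4,"dz":0.1,"yaw":0},{"gripper":0.9,"dx":-0.3,"dy":1.6,"dz":0.1,"yaw":0},{"gripper":0.9,"dx":-0.3,"dy":1.8,"dz":0.1,"yaw":0},{"gripper":0.9,"dx":-0.33,"dy":1.97,"dz":0.1,"yaw":0}]' >/dev/null && 
python3 ok.py 10.6 && python3 -m creep '[{"gripper":0.9,"dx":0,"dy":0.2,"dz":0,"yaw":0},{"gripper":0.9,"dx":-0.1,"dy":0.4,"dz":0,"yaw":0},{"gripper":0.9,"dx":-0.1,"dy":0.6,"dz":0,"yaw":0},{"gripper":0.9,"dx":-0.2,"dy":0.8,"dz":0,"yaw":0},{"gripper":0.9,"dx":-0.2,"dy":1,"dz":0,"yaw":0},{"gripper":0.9,"dx":-0.2,"dy":1.2,"dz":0,"yaw":0},{"gripper":0.9,"dx":-0.3,"dy":1.4,"dz":0.1,"yaw":0},{"gripper":0.9,"dx":-0.3,"dy":1.6,"dz":0.1,"yaw":0},{"gripper":0.9,"dx":-0.4,"dy":1.8,"dz":0.1,"yaw":0},{"gripper":0.9,"dx":-0.4,"dy":1.96,"dz":0.1,"yaw":0}]' >/dev/null;
python3 ok.py 12.7
python3 - <<'E'
from h import *
p=grab_frame("side");save(p,"side5")
b=p["frame"][190:226,330:380,::-1];a=cv2.imread("pics/side4.png")[190:226,330:380]
z=lambda m:cv2.resize(m,(390,281),interpolation=cv2.INTER_CUBIC)
cv2.imwrite("pics/foot5.png",np.hstack([z(a),z(b)]))
E
```

```text
44.47 ang 359.07 r 54.5 drag [2.3] 2.28
lag 3.23
44.52 ang 359.11 r 54.5 drag [3.] 2.99
lag 13.59
```

View pics/foot5.png

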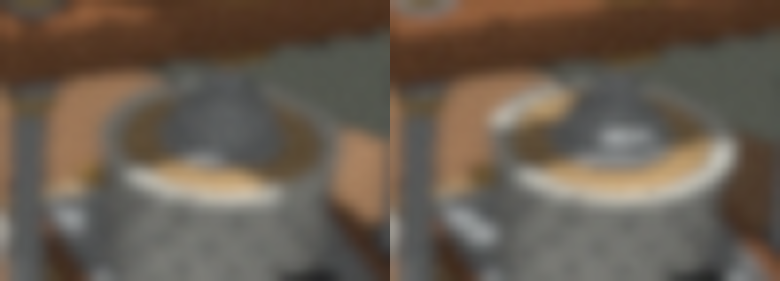

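The new side crop shows the foot's rim almost on the follower, lower edge at about row 211, so contact is near. The measured lag came from the commanded pose ending slightly short; the drag is still only the thread's. I re-reference the commanded angle to 359.9 and go on.

```bash

python3 -m creep '[{"gripper":0.9,"dx":0,"dy":0.2,"dz":0,"yaw":0},{"gripper":0.9,"dx":0,"dy":0.4,"dz":0,"yaw":0},{"gripper":0.9,"dx":0,"dy":0.6,"dz":0,"yaw":0},{"gripper":0.9,"dx":0,"dy":0.8,"dz":0,"yaw":0},{"gripper":0.9,"dx":0,"dy":1,"dz":0,"yaw":0},{"gripper":0.9,"dx":0,"dy":1.2,"dz":0,"yaw":0},{"gripper":0.9,"dx":0,"dy":1.4,"dz":0.1,"yaw":0},{"gripper":0.9,"dx":0,"dy":1.6,"dz":0.1,"yaw":0},{"gripper":0.9,"dx":0,"dy":1.8,"dz":0.1,"yaw":0},{"gripper":0.9,"dx":-0.04,"dy":2,"dz":0.1,"yaw":0}]' >/dev/null
python3 ok.py 2.0 && python3 -m creep '[{"gripper":0.9,"dx":0,"dy":0.2,"dz":0,"yaw":0},{"gripper":0.9,"dx":0,"dy":0.4,"dz":0,"yaw":0},{"gripper":0.9,"dx":0,"dy":0.6,"dz":0,"yaw":0},{"gripper":0.9,"dx":0,"dy":0.8,"dz":0,"yaw":0},{"gripper":0.9,"dx":-0.1,"dy":1,"dz":0,"yaw":0},{"gripper":0.9,"dx":-0.1,"dy":1.2,"dz":0,"yaw":0},{"gripper":0.9,"dx":-0.1,"dy":1.4,"dz":0.1,"yaw":0},{"gripper":0.9,"dx":-0.1,"dy":1.6,"dz":0.1,"yaw":0},{"gripper":0.9,"dx":-0.1,"dy":1.8,"dz":0.1,"yaw":0},{"gripper":0.9,"dx":-0.11,"dy":2,"dz":0.1,"yaw":0}]' >/dev/null &&
python3 ok.py 4.1 && python3 -m creep '[{"gripper":0.9,"dx":0,"dy":0.2,"dz":0,"yaw":0},{"gripper":0.9,"dx":0,"dy":0.4,"dz":0,"yaw":0},{"gripper":0.9,"dx":-0.1,"dy":0.6,"dz":0,"yaw":0},{"gripper":0.9,"dx":-0.1,"dy":0.8,"dz":0,"yaw":0},{"gripper":0.9,"dx":-0.1,"dy":1,"dz":0,"yaw":0},{"gripper":0.9,"dx":-0.1,"dy":1.2,"dz":0,"yaw":0},{"gripper":0.9,"dx":-0.1,"dy":1.4,"dz":0.1,"yaw":0},{"gripper":0.9,"dx":-0.2,"dy":1.6,"dz":0.1,"yaw":0},{"gripper":0.9,"dx":-0.2,"dy":1.8,"dz":0.1,"yaw":0},{"gripper":0.9,"dx":-0.19,"dy":1.99,"dz":0.1,"yaw":0}]' >/dev/null &&
python3 ok.py 6.2 && python3 -m creep '[{"gripper":0.9,"dx":0,"dy":0.2,"dz":0,"yaw":0},{"gripper":0.9,"dx":-0.1,"dy":0.4,"dz":0,"yaw":0},{"gripper":0.9,"dx":-0.1,"dy":0.6,"dz":0,"yaw":0},{"gripper":0.9,"dx":-0.1,"dy":0.8,"dz":0,"yaw":0},{"gripper":0.9,"dx":-0.1,"dy":1,"dz":0,"yaw":0},{"gripper":0.9,"dx":-0.2,"dy":1.2,"dz":0,"yaw":0},{"gripper":0.9,"dx":-0.2,"dy":1.4,"dz":0.1,"yaw":0},{"gripper":0.9,"dx":-0.2,"dy":1.6,"dz":0.1,"yaw":0},{"gripper":0.9,"dx":-0.2,"dy":1.8,"dz":0.1,"yaw":0},{"gripper":0.9,"dx":-0.26,"dy":1.98,"dz":0.1,"yaw":0}]' >/dev/null && 
python3 ok.py 8.2 && python3 -m creep '[{"gripper":0.9,"dx":0,"dy":0.2,"dz":0,"yaw":0},{"gripper":0.9,"dx":-0.1,"dy":0.4,"dz":0,"yaw":0},{"gripper":0.9,"dx":-0.1,"dy":0.6,"dz":0,"yaw":0},{"gripper":0.9,"dx":-0.1,"dy":0.8,"dz":0,"yaw":0},{"gripper":0.9,"dx":-0.2,"dy":1,"dz":0,"yaw":0},{"gripper":0.9,"dx":-0.2,"dy":1.2,"dz":0,"yaw":0},{"gripper":0.9,"dx":-0.2,"dy":1.4,"dz":0.1,"yaw":0},{"gripper":0.9,"dx":-0.3,"dy":1.6,"dz":0.1,"yaw":0},{"gripper":0.9,"dx":-0.3,"dy":1.8,"dz":0.1,"yaw":0},{"gripper":0.9,"dx":-0.33,"dy":1.97,"dz":0.1,"yaw":0}]' >/dev/null && 
python3 ok.py 10.3 && python3 -m creep '[{"gripper":0.9,"dx":0,"dy":0.2,"dz":0,"yaw":0},{"gripper":0.9,"dx":-0.1,"dy":0.4,"dz":0,"yaw":0},{"gripper":0.9,"dx":-0.1,"dy":0.6,"dz":0,"yaw":0},{"gripper":0.9,"dx":-0.2,"dy":0.8,"dz":0,"yaw":0},{"gripper":0.9,"dx":-0.2,"dy":1,"dz":0,"yaw":0},{"gripper":0.9,"dx":-0.2,"dy":1.2,"dz":0,"yaw":0},{"gripper":0.9,"dx":-0.3,"dy":1.4,"dz":0.1,"yaw":0},{"gripper":0.9,"dx":-0.3,"dy":1.6,"dz":0.1,"yaw":0},{"gripper":0.9,"dx":-0.4,"dy":1.8,"dz":0.1,"yaw":0},{"gripper":0.9,"dx":-0.4,"dy":1.96,"dz":0.1,"yaw":0}]' >/dev/null;
python3 ok.py 12.4
```

```text
45.45 ang 1.2 r 54.6 drag [3.3] 3.27
lag 0.8
46.33 ang 3.26 r 54.6 drag [2.6] 2.6
lag 0.84
47.22 ang 6.92 r 54.7 drag [2.7] 2.7
lag -0.72
48.1 ang 9.02 r 54.8 drag [2.5] 2.49
lag -0.82
48.98 ang 12.07 r 54.9 drag [2.2] 2.21
lag -1.77
49.87 ang 14.48 r 55.0 drag [2.7] 2.71
lag -2.08
```

```bash
sed -i 's/lag>1.05 or d.mean()>4.8/lag>1.3 or d.mean()>4.3/' ok.py
python3 -m creep '[{"gripper":0.9,"dx":-0.1,"dy":0.2,"dz":0,"yaw":0},{"gripper":0.9,"dx":-0.1,"dy":0.4,"dz":0,"yaw":0},{"gripper":0.9,"dx":-0.2,"dy":0.6,"dz":0,"yaw":0},{"gripper":0.9,"dx":-0.2,"dy":0.8,"dz":0,"yaw":0},{"gripper":0.9,"dx":-0.3,"dy":1,"dz":0,"yaw":0},{"gripper":0.9,"dx":-0.3,"dy":1.2,"dz":0,"yaw":0},{"gripper":0.9,"dx":-0.4,"dy":1.4,"dz":0.1,"yaw":0},{"gripper":0.9,"dx":-0.4,"dy":1.5,"dz":0.1,"yaw":0},{"gripper":0.9,"dx":-0.5,"dy":1.7,"dz":0.1,"yaw":0},{"gripper":0.9,"dx":-0.56,"dy":1.92,"dz":0.1,"yaw":0}]' >/dev/null
python3 ok.py 17.4 && python3 -m creep '[{"gripper":0.9,"dx":-0.1,"dy":0.2,"dz":0,"yaw":0},{"gripper":0.9,"dx":-0.1,"dy":0.4,"dz":0,"yaw":0},{"gripper":0.9,"dx":-0.2,"dy":0.6,"dz":0,"yaw":0},{"gripper":0.9,"dx":-0.3,"dy":0.8,"dz":0,"yaw":0},{"gripper":0.9,"dx":-0.3,"dy":1,"dz":0,"yaw":0},{"gripper":0.9,"dx":-0.4,"dy":1.1,"dz":0,"yaw":0},{"gripper":0.9,"dx":-0.4,"dy":1.3,"dz":0.1,"yaw":0},{"gripper":0.9,"dx":-0.5,"dy":1.5,"dz":0.1,"yaw":0},{"gripper":0.9,"dx":-0.6,"dy":1.7,"dz":0.1,"yaw":0},{"gripper":0.9,"dx":-0.63,"dy":1.9,"dz":0.1,"yaw":0}]' >/dev/null &&
python3 ok.py 19.5 && python3 -m creep '[{"gripper":0.9,"dx":-0.1,"dy":0.2,"dz":0,"yaw":0},{"gripper":0.9,"dx":-0.1,"dy":0.4,"dz":0,"yaw":0},{"gripper":0.9,"dx":-0.2,"dy":0.6,"dz":0,"yaw":0},{"gripper":0.9,"dx":-0.3,"dy":0.8,"dz":0,"yaw":0},{"gripper":0.9,"dx":-0.4,"dy":0.9,"dz":0,"yaw":0},{"gripper":0.9,"dx":-0.4,"dy":1.1,"dz":0,"yaw":0},{"gripper":0.9,"dx":-0.5,"dy":1.3,"dz":0.1,"yaw":0},{"gripper":0.9,"dx":-0.6,"dy":1.5,"dz":0.1,"yaw":0},{"gripper":0.9,"dx":-0.6,"dy":1.7,"dz":0.1,"yaw":0},{"gripper":0.9,"dx":-0.7,"dy":1.87,"dz":0.1,"yaw":0}]' >/dev/null &&
python3 ok.py 21.6 && python3 -m creep '[{"gripper":0.9,"dx":-0.1,"dy":0.2,"dz":0,"yaw":0},{"gripper":0.9,"dx":-0.2,"dy":0.4,"dz":0,"yaw":0},{"gripper":0.9,"dx":-0.2,"dy":0.6,"dz":0,"yaw":0},{"gripper":0.9,"dx":-0.3,"dy":0.7,"dz":0,"yaw":0},{"gripper":0.9,"dx":-0.4,"dy":0.9,"dz":0,"yaw":0},{"gripper":0.9,"dx":-0.5,"dy":1.1,"dz":0,"yaw":0},{"gripper":0.9,"dx":-0.5,"dy":1.3,"dz":0.1,"yaw":0},{"gripper":0.9,"dx":-0.6,"dy":1.5,"dz":0.1,"yaw":0},{"gripper":0.9,"dx":-0.7,"dy":1.7,"dz":0.1,"yaw":0},{"gripper":0.9,"dx":-0.77,"dy":1.85,"dz":0.1,"yaw":0}]' >/dev/null && 
python3 ok.py 23.6 && python3 -m creep '[{"gripper":0.9,"dx":-0.1,"dy":0.2,"dz":0,"yaw":0},{"gripper":0.9,"dx":-0.2,"dy":0.4,"dz":0,"yaw":0},{"gripper":0.9,"dx":-0.3,"dy":0.5,"dz":0,"yaw":0},{"gripper":0.9,"dx":-0.3,"dy":0.7,"dz":0,"yaw":0},{"gripper":0.9,"dx":-0.4,"dy":0.9,"dz":0,"yaw":0},{"gripper":0.9,"dx":-0.5,"dy":1.1,"dz":0,"yaw":0},{"gripper":0.9,"dx":-0.6,"dy":1.3,"dz":0.1,"yaw":0},{"gripper":0.9,"dx":-0.7,"dy":1.5,"dz":0.1,"yaw":0},{"gripper":0.9,"dx":-0.8,"dy":1.6,"dz":0.1,"yaw":0},{"gripper":0.9,"dx":-0.84,"dy":1.82,"dz":0.1,"yaw":0}]' >/dev/null;
python3 ok.py 25.7
```

```text
50.75 ang 15.78 r 55.0 drag [4.1] 4.08
lag 1.62
50.8 ang 15.82 r 55.0 drag [4.1] 4.1
lag 9.88
```

```bash
python3 -c "
from h import *
feel(4)"
python3 -m creep '[{"gripper":0.9,"dx":0,"dy":0.1,"dz":0,"yaw":0},{"gripper":0.9,"dx":0,"dy":0.1,"dz":0,"yaw":0},{"gripper":0.9,"dx":-0.1,"dy":0.2,"dz":0,"yaw":0},{"gripper":0.9,"dx":-0.1,"dy":0.3,"dz":0,"yaw":0},{"gripper":0.9,"dx":-0.1,"dy":0.3,"dz":0,"yaw":0},{"gripper":0.9,"dx":-0.1,"dy":0.4,"dz":0,"yaw":0},{"gripper":0.9,"dx":-0.1,"dy":0.4,"dz":0,"yaw":0},{"gripper":0.9,"dx":-0.2,"dy":0.5,"dz":0,"yaw":0},{"gripper":0.9,"dx":-0.2,"dy":0.5,"dz":0,"yaw":0},{"gripper":0.9,"dx":-0.2,"dy":0.6,"dz":0,"yaw":0}]' |grep -A3 -i force; python3 -c "
from h import *
feel(4)"
```

```text
t 51.0 P [ 0.5784 -0.3674  0.2099] r 0.055 toolang 15.8 spindle -0.07 drag [4.4 4.2 4.5 3.7] 4.21 rad 0.46 fz 6.23
force: [3.2, 4.3, 5.5]
opening: 0.0231
grip_force: 35.4
t 52.0333 P [ 0.5782 -0.3676  0.2099] r 0.055 toolang 16.2 spindle -0.07 drag [5.4 4.8 5.4 5.4] 5.24 rad 0.15 fz 5.88
```

```bash
python3 -m creep '[{"gripper":0.9,"dx":0,"dy":0.1,"dz":0,"yaw":0},{"gripper":0.9,"dx":0,"dy":0.1,"dz":0,"yaw":0},{"gripper":0.9,"dx":0,"dy":0.2,"dz":0,"yaw":0},{"gripper":0.9,"dx":-0.1,"dy":0.2,"dz":0,"yaw":0},{"gripper":0.9,"dx":-0.1,"dy":0.3,"dz":0,"yaw":0},{"gripper":0.9,"dx":-0.1,"dy":0.3,"dz":0,"yaw":0},{"gripper":0.9,"dx":-0.1,"dy":0.4,"dz":0,"yaw":0},{"gripper":0.9,"dx":-0.1,"dy":0.4,"dz":0,"yaw":0},{"gripper":0.9,"dx":-0.1,"dy":0.5,"dz":0,"yaw":0},{"gripper":0.9,"dx":-0.1,"dy":0.5,"dz":0,"yaw":0}]' >/dev/null; python3 -c "
from h import *
feel(4)"
```

```text
t 53.0667 P [ 0.578  -0.3679  0.2099] r 0.055 toolang 16.5 spindle -0.06 drag [5.6 4.5 5.1 5.5] 5.14 rad 0.19 fz 5.85
```

```bash
python3 -m creep '[{"gripper":0.9,"dx":0,"dy":0.1,"dz":0,"yaw":0},{"gripper":0.9,"dx":0,"dy":0.1,"dz":0,"yaw":0},{"gripper":0.9,"dx":0,"dy":0.2,"dz":0,"yaw":0},{"gripper":0.9,"dx":-0.1,"dy":0.2,"dz":0,"yaw":0},{"gripper":0.9,"dx":-0.1,"dy":0.3,"dz":0,"yaw":0},{"gripper":0.9,"dx":-0.1,"dy":0.3,"dz":0,"yaw":0},{"gripper":0.9,"dx":-0.1,"dy":0.4,"dz":0,"yaw":0},{"gripper":0.9,"dx":-0.1,"dy":0.4,"dz":0,"yaw":0},{"gripper":0.9,"dx":-0.1,"dy":0.5,"dz":0,"yaw":0},{"gripper":0.9,"dx":-0.1,"dy":0.5,"dz":0,"yaw":0}]' >/dev/null; python3 -c "
from h import *
feel(4)"
```

```text
t 54.1 P [ 0.5778 -0.3681  0.2099] r 0.055 toolang 16.8 spindle -0.06 drag [6.7 6.  5.6 4.7] 5.73 rad 0.53 fz 5.37
```

The drag has settled at about 5.7 N against 2.5 N running free, rising with each small step, so the foot is bearing lightly. I ease off the push, release and lift clear.

```bash
python3 -m creep '[{"gripper":0.9,"dx":0.1,"dy":-0.4,"dz":0,"yaw":0},{"gripper":0.9,"dx":0.2,"dy":-0.8,"dz":0,"yaw":0},{"gripper":0.9,"dx":0.3,"dy":-1.1,"dz":0,"yaw":0},{"gripper":0.9,"dx":0.3,"dy":-1.1,"dz":0,"yaw":0},{"gripper":0,"dx":0.3,"dy":-1.1,"dz":0,"yaw":0},{"gripper":0,"dx":0.3,"dy":-1.1,"dz":0,"yaw":0},{"gripper":0,"dx":0.3,"dy":-1.1,"dz":0,"yaw":0},{"gripper":0,"dx":0.3,"dy":-1.1,"dz":0,"yaw":0},{"gripper":0,"dx":0.3,"dy":-1.1,"dz":0,"yaw":0},{"gripper":0,"dx":0.3,"dy":-1.1,"dz":0,"yaw":0}]'
python3 -m creep '[{"gripper":0,"dx":0,"dy":0,"dz":-3,"yaw":0},{"gripper":0,"dx":0,"dy":0,"dz":-10,"yaw":0},{"gripper":0,"dx":0,"dy":0,"dz":-20,"yaw":0},{"gripper":0,"dx":0,"dy":0,"dz":-30,"yaw":0},{"gripper":0,"dx":0,"dy":0,"dz":-42,"yaw":0},{"gripper":0,"dx":0,"dy":0,"dz":-54,"yaw":0},{"gripper":0,"dx":0,"dy":0,"dz":-66,"yaw":0},{"gripper":0,"dx":0,"dy":0,"dz":-78,"yaw":0},{"gripper":0,"dx":0,"dy":0,"dz":-85,"yaw":0},{"gripper":0,"dx":0,"dy":0,"dz":-85,"yaw":0}]'
python3 - <<'E'
from h import *
p=grab_frame("side");a=p["frame"][120:320,280:480,::-1];b=p["frame"][190:226,330:380,::-1]
cv2.imwrite("pics/end.png",np.hstack([cv2.resize(a,(400,400)),cv2.resize(b,(400,400),interpolation=cv2.INTER_CUBIC)]))
E
```

```text
time_s: 54.98
position: [0.577, -0.3694, 0.2094]
eef_rot: [[0.91, -0.415, -0.001], [-0.415, -0.91, 0.0], [-0.001, 0.0, -1.0]]
force: [0.7, 0.3, -0.2]
opening: 0.0854
grip_force: 0.0
time_s: 55.82
position: [0.5781, -0.3696, 0.2976]
eef_rot: [[0.91, -0.415, 0.004], [-0.415, -0.91, -0.002], [0.004, 0.0, -1.0]]
force: [0.1, 0.1, 0.2]
opening: 0.0849
grip_force: 0.0
```

View pics/end.png

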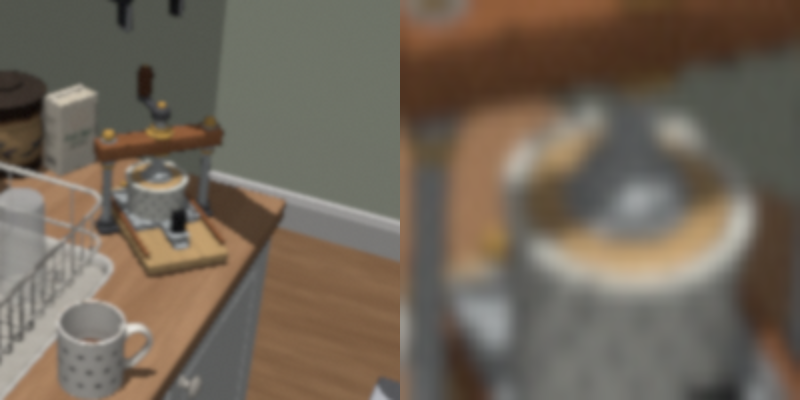

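The picture shows the foot down on the follower, the tray home under the bridge, the mug untouched and the fingers clear.

```bash
python3 -c "
from station import *
print(job_done())"
```

```text
the job is handed in; nothing more can be done
None
```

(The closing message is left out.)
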